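# Load a UV curing box with fresh castings and start the cure

### The arm

A 6-joint arm with a two-finger parallel gripper is mounted at the origin on the work surface. World frame = base frame: x ahead of the robot, y to its left, z up, the work surface at z = 0. Lengths are in m, angles in rad, forces in N, time in s.
With the tool pointing down it reaches from about 0.35 to 0.8 m from the base axis. Payload 7.3 kg.
Tool frame: the origin (TCP) lies on the mounting face of the last link; the fingertips stand 173 mm ahead of it and the grasp point (between the pads) lies 155 mm ahead of it (tip_extent is the distance from the TCP to the fingertips, in m); z points along the fingers, y is the line along which they close (so a half turn about z gives the same grasp; the last joint's range is limited). The gripper opens to 85 mm and grips with 20 to 120 N. Pads are 22 mm wide; open, the fingers measure 114 mm over their backs; the gripper's body (76 mm by 85 mm) begins 54 mm behind the grasp point. The pads swing forward as they close: fully open they stand 13 mm farther back than shut.
Start: joints at [-1.26, 0.342, 1.524, -0, 1.275, -0.146], TCP at [0.232, -0.471, 0.405] pointing down, gripper open.
Joint ranges: [-2.53, 2.53], [-0.77, 2.02], [0.04, 2.7], [-1, 4.14], [0.28, 2.66], [-3.11, 3.11]. Speed limits (rad/s): [2.57, 2.57, 3.14, 3.14, 3.14, 3.14].

### API

Orientations are given as a unit quaternion [x, y, z, w].
In Python, from rig import get_obs, camera, sign_off, boxes_of, masks_of, spot_point, tip_extent gives the robot as it stands.
- The arm moves only by the shell command python3 -m handwheel 'ROWS'. ROWS is JSON, a list of rows, each an object with "delta_pos": the shift along the tool's x, y, z in m, a list of three; "rotation": the turn, a rotation vector about the tool's x, y, z in degrees, a list of three; "grip": the opening, from 0 (shut) to 1 (fully open). A call has 1 to 12 rows; each row is the pose to reach, as a shift and turn from the pose commanded when the call began, along the tool's axes at that moment; what a row does not reach only later rows make up. A row lasts 1/8 s, in which the tool goes at most 62.5 mm and 10.7 degrees, less where a joint would pass 70% of its speed; a pose out of reach is approached as far as the arm can. A call with a gripper value outside its range is refused whole. The fingers move at their own pace and stop on an object; the grip force is fixed at half the most. Time passes only in rows, so rows that repeat a pose let the fingers close. It gives the time, the measured TCP pose, the force, the opening and the grip force at its end, in the units of the state.
- get_obs(): the state, without advancing time (a new reading comes with each control period).
- camera(name): name is "scene" or "top"; returns a dict with "pixels" (400x640x3 uint8, blue, green, red), "fx", "fy", "cx", "cy" (pixels), "rvec" (rotation vector, rad) and "tvec" (3), from world to camera coordinates, as OpenCV has them. Camera axes: x right, y down, z forward; pixel columns grow to the right and rows downward; lengths in m; the calibration is good to about 2 mm. A picture is of the moment at which its call begins. There is no depth.
- sign_off(): hands the job in; it is judged then, once.
Trained networks look in the newest picture that a camera, given by its name, has taken for a name from the list of things; names that differ only in an ending like _2 or _b are one class to them, and where a whole thing is asked for, a point or a joint stands for the part that bears it (a point fixed in the world has none). Each returns a list of dicts, best first, with "p" (0 to 1); they miss things now and then, are a little off and sometimes report something else, mostly with a low value. They report only what shows in the picture. A call takes as long as a camera call. They do not tell look-alikes from the thing itself.
- boxes_of(camera, name): "point" ([x, y, z] in m, in world coordinates, good to about 4 mm: the middle of the surface that is visible of it).
- masks_of(camera, name): "mask" (400x640 bool, what is visible of it).
- spot_point(camera, name): "point" ([x, y, z] in m, in world coordinates, good to about 4 mm: a listed point, or the origin of a listed thing).
The state is a dict: "t": time; "joints": joint angles; "qd": joint speeds; "joint_torque": joint torques, N m; "tool_pos": TCP position; "eef_rot": TCP orientation; "contact_force": force on the tool from outside, world axes, zero at the start; "torque": the same for the moment, N m; "width": finger opening in m; "grip_force": force on a finger pad.
Only numpy, scipy, OpenCV 4.12 (cv2) and the standard library are available. Lean on these libraries where they do the work, as an engineer would, in place of code of your own. Each camera call takes 0.05 s, during which the arm holds its last target. There are 200 camera calls.

### The job

Swivel the flat cover of the UV curing box fully aside, move the two finished drawer pulls still inside into the grey tray, and set all the fresh drawer pulls from the cardboard mat side by side, upright on the floor of the box; they are only half cured, so grip them lightly and set them down, never drop them. Then lift the handlamp off its cradle, set it down flat, square and centred over the open port so that it covers the port, and last of all throw the toggle switch on the box to start the cure. Leave the other things on the bench where they are.

Things in the scene. Friction and masses are not known exactly. Their poses are not given: they have to be found in the camera images.
- port (a point): Middle of the port of the UV curing box (grey, 210 x 280 mm, fixed), at the level of its flat deck, 90 mm above the bench; x to the rear, y left, z up. The port is a well 100 (x) x 150 (y) mm, 48 mm deep, with a flat aluminium floor. The deck reaches 85 mm to the front, 125 to the rear, 115 left and 165 right of here
- cover_pivot (a point): The pivot screw of the cover, at deck level, fixed to the box at x +105, y +93 mm from the port's middle
- cover (a joint): Swing of the cover, a dark steel plate 136 x 186 x 3 mm over the port, top face 4.5 mm above the deck. 0 = shut; it grows counterclockwise seen from above, about the pivot screw, towards the rear; stop at 1.75 rad. Fully aside (clear of port and lamp seat) from 1.42. It stays where it is left; drag at the knob 1.5 N
- cover_knob (a point): Middle of the black round knob that stands on the cover, 24 mm in diameter, 34 mm high, this point at mid-height, 21.5 mm above the deck. It is 116 mm from the pivot screw; with the cover shut it stands at x -10, y +75 mm from the port's middle, at 1.5 rad at about x +115, y -23 mm
- pull1: Cast resin drawer pull, off-white with coloured chips, an upside-down T: foot 72 x 36 x 10 mm, on it an upright fin 60 mm long (along x), 12 mm thick, 31 mm high. Origin: centre of the underside, z up. 50 to 63 g. Fresh; two or three of four are present, on the cardboard mat (3 mm thick). A grip over 40 N a finger or a fall of over 3 cm marks it
- pull2: Cast resin drawer pull, off-white with coloured chips, an upside-down T: foot 72 x 36 x 10 mm, on it an upright fin 60 mm long (along x), 12 mm thick, 31 mm high. Origin: centre of the underside, z up. 50 to 63 g. Fresh; two or three of four are present, on the cardboard mat (3 mm thick). A grip over 40 N a finger or a fall of over 3 cm marks it
- pull3: Cast resin drawer pull, off-white with coloured chips, an upside-down T: foot 72 x 36 x 10 mm, on it an upright fin 60 mm long (along x), 12 mm thick, 31 mm high. Origin: centre of the underside, z up. 50 to 63 g. Fresh; two or three of four are present, on the cardboard mat (3 mm thick). A grip over 40 N a finger or a fall of over 3 cm marks it
- pull4: Cast resin drawer pull, off-white with coloured chips, an upside-down T: foot 72 x 36 x 10 mm, on it an upright fin 60 mm long (along x), 12 mm thick, 31 mm high. Origin: centre of the underside, z up. 50 to 63 g. Fresh; two or three of four are present, on the cardboard mat (3 mm thick). A grip over 40 N a finger or a fall of over 3 cm marks it
- old1: Cast resin drawer pull, off-white with coloured chips, an upside-down T: foot 72 x 36 x 10 mm, on it an upright fin 60 mm long (along x), 12 mm thick, 31 mm high. Origin: centre of the underside, z up. 50 to 63 g. Finished, the same in looks; at the start the two finished ones stand in the port on the floor of the box, under the cover
- old2: Cast resin drawer pull, off-white with coloured chips, an upside-down T: foot 72 x 36 x 10 mm, on it an upright fin 60 mm long (along x), 12 mm thick, 31 mm high. Origin: centre of the underside, z up. 50 to 63 g. Finished, the same in looks; at the start the two finished ones stand in the port on the floor of the box, under the cover
- tray_in (a point): Centre of the inner floor of the grey plastic tray for finished pieces, which is fixed on the bench: 130 x 130 mm outside, 22 mm high, walls 4 mm
- lamp: UV panel handlamp: flat aluminium housing 145 (x) x 194 (y) x 36 mm, cooling fins to 45 mm, 0.5 to 1 kg. Origin: centre of its flat underside, z up. At the start it stands on its cradle, underside 60 mm above the bench. With its long side along that of the port (either way round) it covers the port with 22 mm to spare all round
- lamp_handle (a point): Middle of the lamp's handle: a black round bar 18 mm in diameter, along the lamp's y, 104 mm free between its two posts, its middle 85 mm above the lamp's underside and 49 mm above the housing
- switch (a joint): The start switch, a toggle on the right-hand part of the deck: 0 = off, leaning to the front (-x of the port point), 0.9 = on, leaning to the rear; it stays where it is put, on from 0.75. It takes about 1.5 N at the tip
- switch_tip (a point): Middle of the round black tip (18 mm) of the toggle, which is 40 mm long and turns about a level axis along the port's y, 18 mm above the deck, at x 0, y -137 mm from the port's middle. Off, the tip is 17 mm ahead of the axis, on 17 mm behind it, 36 mm above it; it can reach 67 mm above the deck
- dish_a: Bystander: a shallow round white dish casting, 68 mm across, 14 mm high; origin at the centre of its underside. To be left where it is
- dish_b: Bystander: a second such dish; origin at the centre of its underside. To be left where it is
- tape: Bystander: a small roll of black tape lying flat, 72 mm across, 19 mm high; origin at the centre of its underside. To be left where it is
- cup: Bystander: a clear plastic mixing cup, 84 mm across the rim, 100 mm high; origin at the centre of its underside. To be left where it is
- brush: Bystander: a flat brush lying on the bench ahead of the robot, to the left. To be left where it is
- mould: Bystander: an empty blue silicone mould, 60 x 100 mm, 22 mm high, to the right of the box; origin at the centre of its underside. To be left where it is
There are look-alikes about, which are no part of the job. What is shaped like the pull2 but green or purple is not meant.

How it is judged:
By the outcome, as a careful person would: the job done as asked, in the order asked, and still so for the second after the job is handed in, with the robot touching nothing.
Of pull1, pull2, pull3, pull4 only 2 to 3 are there at a start; the rules pass over those that are not, and their reading is None.
At some moment in a run one of pull1, pull2, pull3, pull4 may be knocked a few centimetres aside while the robot is not near it.
It also fails if it takes over 200 s, if anything falls off the work surface, if the arm or the gripper's body presses on something with over 40 N, if the wrist force passes 120 N, or if a joint passes its speed limit or range.

## Working session

There is one attempt and no reset: what is moved stays moved. The work goes in short steps, Python scripts to look and compute and a shell command to move; the robot and the scene stay as the last step left them, time stands still between calls to the robot, and variables do not carry over. Pictures are saved under pics/ and viewed, at most 14 in all, crops included, and the job is handed in when it is done.

```bash
mkdir -p pics; ls; cat > h.py <<'E'
import numpy as np, cv2
from scipy.spatial.transform import Rotation as R
from rig import *
def snap(n,f):
    c=camera(n); cv2.imwrite('pics/'+f,c['pixels']); return c
def proj(c,p):
    return cv2.projectPoints(np.array(p,float).reshape(-1,3),np.array(c['rvec'],float),np.array(c['tvec'],float),np.array([[c['fx'],0,c['cx']],[0,c['fy'],c['cy']],[0,0,1.]]),None)[0].reshape(-1,2)
def unproj(c,uv,z):
    M=R.from_rotvec(np.ravel(c['rvec'])).as_matrix(); o=-M.T@np.ravel(c['tvec'])
    uv=np.atleast_2d(np.array(uv,float)); d=np.c_[(uv[:,0]-c['cx'])/c['fx'],(uv[:,1]-c['cy'])/c['fy'],np.ones(len(uv))]@M
    return o+d*((z-o[2])/d[:,2])[:,None]
E
python3 - <<'E'
from h import *
o=get_obs(); print(o['t'],o['tool_pos'],o['eef_rot'],o['width'],R.from_quat(o['eef_rot']).as_matrix().round(3).tolist(),tip_extent)
for n in('top','scene'):
    c=snap(n,n+'0.png'); print(n)
    for k in ['port','cover_pivot','cover_knob','pull1','tray_in','lamp','lamp_handle','switch_tip','dish_a','tape','cup','brush','mould']:
        for r in spot_point(n,k)[:7]: 
            if r['p']>.15: print(k,round(r['p'],2),np.round(r['point'],3),proj(c,r['point']).round(0)[0])
E
```

```text
pics
0.0 [ 0.23154022 -0.4710204   0.40401781] [ 9.74026590e-01  2.26432305e-01 -8.04254330e-05 -7.79010729e-04] 0.08522482143515037 [[0.897, 0.441, -0.001], [0.441, -0.897, 0.001], [0.0, -0.002, -1.0]] 0.1734
top
port 0.84 [ 0.57  -0.01   0.089] [332. 170.]
cover_pivot 0.72 [0.684 0.071 0.091] [308. 136.]
cover_knob 0.73 [0.574 0.044 0.114] [316. 168.]
pull1 0.64 [0.432 0.423 0.002] [207. 210.]
pull1 0.64 [ 0.495 -0.355  0.14 ] [438. 193.]
pull1 0.62 [ 0.535  0.31  -0.001] [240. 182.]
pull1 0.57 [ 0.3    0.392 -0.001] [215. 248.]
pull1 0.52 [0.424 0.333 0.003] [233. 213.]
pull1 0.51 [ 0.553  0.532 -0.001] [177. 176.]
tray_in 0.61 [ 0.332 -0.269 -0.   ] [404. 242.]
lamp 0.73 [ 0.497 -0.353  0.058] [432. 194.]
lamp 0.19 [ 0.396  0.078 -0.005] [305. 222.]
lamp_handle 0.75 [ 0.494 -0.357  0.143] [439. 193.]
lamp_handle 0.69 [0.686 0.07  0.088] [309. 136.]
lamp_handle 0.41 [ 0.573 -0.017  0.09 ] [334. 169.]
lamp_handle 0.28 [0.425 0.332 0.003] [233. 213.]
switch_tip 0.6 [ 0.544 -0.147  0.149] [375. 176.]
dish_a 0.83 [ 0.399  0.083 -0.001] [304. 221.]
dish_a 0.65 [ 0.368 -0.015  0.002] [3
[... 607 characters left out ...]
63. 226.]
pull1 0.83 [0.537 0.311 0.002] [401. 269.]
pull1 0.73 [ 0.429  0.422 -0.   ] [458. 259.]
tray_in 0.55 [ 0.327 -0.268  0.002] [277. 158.]
lamp 0.94 [ 0.498 -0.355  0.056] [222. 162.]
lamp_handle 0.58 [ 0.491 -0.358  0.146] [216. 137.]
switch_tip 0.42 [ 0.547 -0.146  0.143] [256. 170.]
dish_a 0.87 [ 0.396  0.079 -0.001] [351. 205.]
dish_a 0.69 [ 0.369 -0.019  0.002] [330. 188.]
tape 0.73 [ 0.347 -0.125 -0.004] [307. 175.]
tape 0.44 [0.686 0.07  0.092] [288. 245.]
cup 0.82 [ 0.274  0.282 -0.002] [429. 206.]
brush 0.61 [ 0.354  0.164 -0.002] [383. 207.]
brush 0.19 [ 0.544 -0.143  0.146] [258. 169.]
mould 0.92 [ 0.668 -0.27  -0.002] [205. 216.]
mould 0.22 [0.536 0.309 0.003] [401. 268.]
```

View pics.

```bash
python3 - <<'E'
import cv2
a=cv2.imread('pics/top0.png');cv2.imwrite('pics/top0c.png',cv2.resize(a[110:290,150:470],None,fx=2.5,fy=2.5,interpolation=cv2.INTER_CUBIC))
E
```

```text
(no output)
```

View pics/top0c.png

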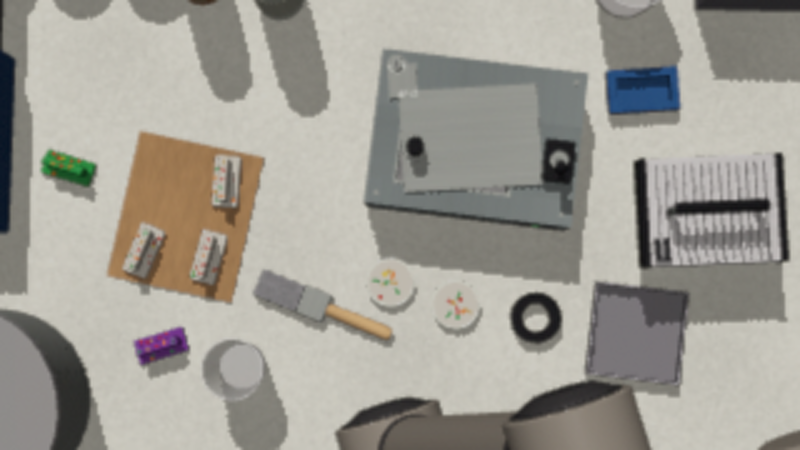

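View pics/scene0.png

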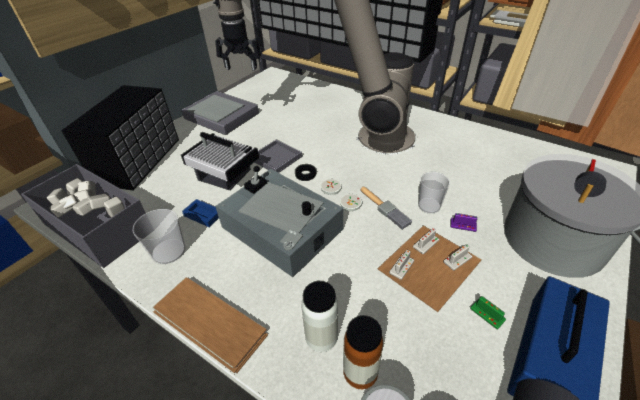

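The mat holds three off-white pulls, at px (240,182), (208,210) and (233,213). The green one at (177,176) and the purple one at (215,248) are look-alikes. The cover already stands slightly turned. Next I fit the box pose.

```bash
cat >> h.py <<'E'
def yaw_mask(c,m,z):
    v,u=np.nonzero(m); p=unproj(c,np.c_[u,v],z)[:,:2]; (x,y),(w,h),a=cv2.minAreaRect((p*1000).astype(np.float32))
    q=p-p.mean(0); e=np.linalg.eigh(q.T@q)[1][:,1]
    return np.round([x/1000,y/1000],3),np.round([w,h]),round(a,1),'pca',round(np.degrees(np.arctan2(e[1],e[0])),1)
def go(x,y,z,yaw,ext=.155):
    "delta rows to bring the point ext ahead of the TCP to x,y,z; tool down, tool x at yaw deg"
    o=get_obs(); M=R.from_quat(o['eef_rot']); t=R.from_euler('z',yaw,degrees=True)*R.from_rotvec([np.pi,0,0])
    d=M.inv().apply(np.array([x,y,z+ext])-o['tool_pos']); r=(M.inv()*t).as_rotvec(degrees=True)
    print('delta',d.round(4),'rot',r.round(1),'rows',np.linalg.norm(d)/.0625,np.linalg.norm(r)/10.7)
E
python3 - <<'E'
from h import *
from scipy.optimize import least_squares
c=camera('top')
cr=np.array([[385,50],[588,72],[568,228],[366,204]])/2.5+[150,110]
W=unproj(c,cr,.09)[:,:2]; print(W.round(3))
mod=np.array([[125,115],[125,-165],[-85,-165],[-85,115]])/1000
nm=np.array([[0,0],[105,93],[-17,-137]])/1000
ob=np.array([[.5725,-.0115],[.685,.072],[.5455,-.1465]])
def f(q,A,B):
    s,k=np.sin(q[2]),np.cos(q[2]); return ((A@np.array([[k,s],[-s,k]])+q[:2])-B).ravel()
for A,B in((mod,W),(nm,ob),(np.r_[mod,nm],np.r_[W,ob])):
    r=least_squares(f,[.57,0,0],args=(A,B)); print(r.x[:2].round(4),np.degrees(r.x[2]).round(2),(r.fun.reshape(-1,2)*1000).round(1).tolist())
for n in('top','scene'):
    cc=camera(n)
    for k,z in(('pull1',.02),('tray_in',.02),('lamp',.1),('cover',.0945),('lamp_handle',.145)):
        for r in masks_of(n,k)[:6]:
            if r['p']>.4: print(n,k,round(r['p'],2),r['mask'].sum(),*yaw_mask(cc,r['mask'],z))
E
```

```text
[[ 0.704  0.085]
 [ 0.679 -0.189]
 [ 0.468 -0.164]
 [ 0.496  0.107]]
[ 0.5693 -0.0131] -5.9 [[1.1, 3.2], [-2.1, -1.3], [0.1, -4.9], [0.9, 3.0]]
[ 0.5729 -0.0117] -4.61 [[0.4, -0.2], [0.1, 0.6], [-0.5, -0.4]]
[ 0.5709 -0.0123] -5.62 [[2.2, 4.6], [0.4, 0.0], [2.5, -4.7], [2.0, 3.4], [-1.6, -0.8], [-0.5, -2.0], [-4.9, -0.5]]
top pull1 0.77 211 [0.425 0.33 ] [36. 71.] 75.6 pca 167.4
top pull1 0.67 183 [0.546 0.53 ] [72. 32.] 72.5 pca 72.9
top pull1 0.52 213 [0.532 0.307] [70. 35.] 1.4 pca 177.1
top pull1 0.48 212 [0.301 0.391] [36. 72.] 19.4 pca 107.9
top pull1 0.47 211 [0.432 0.42 ] [37. 72.] 69.8 pca 160.9
top tray_in 0.74 1424 [ 0.33  -0.267] [133. 129.] 84.6 pca 78.7
top lamp 0.9 2672 [ 0.496 -0.349] [148. 205.] 3.4 pca 93.1
top lamp 0.63 454 [0.357 0.162] [185.  39.] 69.2 pca 68.8
top cover 0.88 2383 [ 0.611 -0.021] [184. 199.] 4.1 pca 76.0
top cover 0.48 182 [0.523 0.296] [64. 33.] 0.9 pca 176.9
top lamp_handle 0.88 2629 [ 0.492 -0.337] [144. 202.] 3.8 pca 93.4
scene pull1 0.81 380 [0.435 0.424] [38. 99.] 72.0 pca 167.4
scene pull1 0.64 365 [0.532 0.312] [37. 92.] 87.9 pca -178.5
scene pull1 0.64 609 [0.555 0.532] [69. 52.] 73.4 pca 71.0
scene pull1 0.63 2304 [ 0.445 -0.45 ] [194. 294.] 3.9 pca 81.7
scene pull1 0.57 417 [0.307 0.391] [72. 71.] 16.9 pca 149.1
scene pull1 0.54 342 [0.428 0.334] [39. 96.] 76.6 pca 172.9
scene tray_in 0.7 985 [ 0.339 -0.262] [158. 150.] 82.9 pca -136.9
scene tray_in 0.42 326 [0.426 0.334] [38. 94.] 75.9 pca 172.8
scene lamp 0.87 2276 [ 0.514 -0.352] [173. 262.] 3.4 pca 83.3
scene cover 0.95 2572 [ 0.606 -0.023] [172. 199.] 4.0 pca 76.5
scene lamp_handle 0.68 2338 [ 0.553 -0.298] [163. 248.] 3.3 pca 82.4
```

```bash
python3 - <<'E'
from h import *
a=np.radians(194.3); k=np.array([.685,.071])+.116*np.array([np.cos(a),np.sin(a)]); print(k)
go(.574,.0435,.205,14.3)
E
```

```text
[0.57259418 0.04234811]
delta [ 0.5343 -0.3109  0.0447] rot [ 0.  -0.  11.9] rows 9.916336630631355 1.1095678864955991
```

```bash
python3 -m handwheel '[{"delta_pos":[0.533,-0.311,0.044],"rotation":[0,0,11.9],"grip":0.4},{"delta_pos":[0.533,-0.311,0.044],"rotation":[0,0,11.9],"grip":0.4},{"delta_pos":[0.533,-0.311,0.044],"rotation":[0,0,11.9],"grip":0.4},{"delta_pos":[0.533,-0.311,0.044],"rotation":[0,0,11.9],"grip":0.4},{"delta_pos":[0.533,-0.311,0.044],"rotation":[0,0,11.9],"grip":0.4},{"delta_pos":[0.533,-0.311,0.044],"rotation":[0,0,11.9],"grip":0.4},{"delta_pos":[0.533,-0.311,0.044],"rotation":[0,0,11.9],"grip":0.4},{"delta_pos":[0.533,-0.311,0.044],"rotation":[0,0,11.9],"grip":0.4},{"delta_pos":[0.533,-0.311,0.044],"rotation":[0,0,11.9],"grip":0.4},{"delta_pos":[0.533,-0.311,0.044],"rotation":[0,0,11.9],"grip":0.4},{"delta_pos":[0.533,-0.311,0.044],"rotation":[0,0,11.9],"grip":0.4},{"delta_pos":[0.533,-0.311,0.044],"rotation":[0,0,11.9],"grip":0.4}]'; python3 - <<'E'
from h import *
go(.574,.0435,.119,14.3)
E
```

```text
t: 3.55
tool_pos: [0.5726, 0.043, 0.3604]
eef_rot: [0.992, 0.125, -0.0, 0.0]
contact_force: [0.0, 0.3, -0.5]
width: 0.034
grip_force: 0.0
delta [ 0.0016 -0.0001  0.0864] rot [0.  0.1 0. ] rows 1.382359966146357 0.005489183235748813
```

```bash
python3 -m handwheel '[{"delta_pos":[0.001,0,0.03],"rotation":[0,0,0],"grip":0.4},{"delta_pos":[0.001,0,0.06],"rotation":[0,0,0],"grip":0.4},{"delta_pos":[0.001,0,0.085],"rotation":[0,0,0],"grip":0.4},{"delta_pos":[0.001,0,0.085],"rotation":[0,0,0],"grip":0.28},{"delta_pos":[0.001,0,0.085],"rotation":[0,0,0],"grip":0.28},{"delta_pos":[0.001,0,0.085],"rotation":[0,0,0],"grip":0.28}]'; python3 -m handwheel '[{"delta_pos":[0,0,0],"rotation":[0,0,0],"grip":0.265},{"delta_pos":[0,0,0],"rotation":[0,0,0],"grip":0.265},{"delta_pos":[0,0,0],"rotation":[0,0,0],"grip":0.265}]';python3 -m handwheel '[{"delta_pos":[0,0,0],"rotation":[0,0,0],"grip":0.25},{"delta_pos":[0,0,0],"rotation":[0,0,0],"grip":0.25},{"delta_pos":[0,0,0],"rotation":[0,0,0],"grip":0.25}]'
```

```text
t: 4.3
tool_pos: [0.5739, 0.0427, 0.277]
eef_rot: [0.992, 0.124, 0.001, 0.001]
contact_force: [-1.2, -2.2, 0.4]
width: 0.0239
grip_force: 1.2
t: 4.68
tool_pos: [0.5739, 0.043, 0.2771]
eef_rot: [0.992, 0.124, 0.001, 0.001]
contact_force: [-3.5, -3.1, 6.3]
width: 0.023
grip_force: 24.1
t: 5.05
tool_pos: [0.5738, 0.043, 0.2772]
eef_rot: [0.992, 0.124, 0.001, 0.001]
contact_force: [-4.2, -2.3, 6.2]
width: 0.0227
grip_force: 49.9
```

```bash
python3 -m handwheel '[{"delta_pos":[0,0,0],"rotation":[0,0,0],"grip":0.36},{"delta_pos":[0,0,0],"rotation":[0,0,0],"grip":0.36},{"delta_pos":[0.0011,0.0161,0],"rotation":[0,0,-8],"grip":0.36},{"delta_pos":[0.0045,0.032,0],"rotation":[0,0,-16],"grip":0.36},{"delta_pos":[0.01,0.0472,0],"rotation":[0,0,-24],"grip":0.36},{"delta_pos":[0.0176,0.0615,0],"rotation":[0,0,-32],"grip":0.36},{"delta_pos":[0.0271,0.0746,0],"rotation":[0,0,-40],"grip":0.36},{"delta_pos":[0.0384,0.0862,0],"rotation":[0,0,-48],"grip":0.36},{"delta_pos":[0.0511,0.0962,0],"rotation":[0,0,-56],"grip":0.36},{"delta_pos":[0.0651,0.1043,0],"rotation":[0,0,-64],"grip":0.36},{"delta_pos":[0.0802,0.1103,0],"rotation":[0,0,-72],"grip":0.36},{"delta_pos":[0.0959,0.1142,0],"rotation":[0,0,-80],"grip":0.36}]'; python3 - <<'E'
from h import *
go(.685+.116*np.cos(np.radians(278)),.071+.116*np.sin(np.radians(278)),.122,98)
E
```

```text
t: 6.55
tool_pos: [0.6951, -0.0439, 0.2753]
eef_rot: [0.679, 0.734, -0.0, -0.0]
contact_force: [-1.3, 1.3, 1.0]
width: 0.0307
grip_force: 0.8
delta [-0.0004  0.006  -0.0017] rot [-0.1 -0.  -3.5] rows 0.10011239600959426 0.32446959359571365
```

```bash
python3 -m handwheel '[{"delta_pos":[0,0.006,0],"rotation":[0,0,-4],"grip":0.36},{"delta_pos":[0,0.006,0],"rotation":[0,0,-4],"grip":0.42},{"delta_pos":[0,0.004,-0.06],"rotation":[0,0,-4],"grip":0.42},{"delta_pos":[0,0.004,-0.09],"rotation":[0,0,-4],"grip":0.42},{"delta_pos":[-0.1,-0.15,-0.09],"rotation":[0,0,60],"grip":0.42},{"delta_pos":[-0.18,-0.25,-0.09],"rotation":[0,0,60],"grip":0.42},{"delta_pos":[-0.25,-0.3,-0.09],"rotation":[0,0,90],"grip":0.42},{"delta_pos":[-0.25,-0.3,-0.09],"rotation":[0,0,90],"grip":0.42},{"delta_pos":[-0.25,-0.3,-0.09],"rotation":[0,0,90],"grip":0.42},{"delta_pos":[-0.25,-0.3,-0.09],"rotation":[0,0,90],"grip":0.42},{"delta_pos":[-0.25,-0.3,-0.09],"rotation":[0,0,90],"grip":0.42},{"delta_pos":[-0.25,-0.3,-0.09],"rotation":[0,0,90],"grip":0.42}]'; python3 - <<'E'
from h import *
o=get_obs();print(o['tool_pos'])
for n in('top','scene'):
    c=snap(n,n+'1.png'); print(n)
    for k in ['port','cover_pivot','cover_knob','old1','switch_tip','tray_in']:
        for r in spot_point(n,k)[:7]: 
            if r['p']>.3: print(k,round(r['p'],2),np.round(r['point'],3),proj(c,r['point']).round(0)[0])
    for r in masks_of(n,'old1')[:8]:
        if r['p']>.3: print(round(r['p'],2),r['mask'].sum(),*yaw_mask(c,r['mask'],.06))
    u,v=proj(c,[.572,-.012,.07])[0].astype(int)
    i=c['pixels'][v-50:v+50,u-80:u+80]; cv2.imwrite('pics/%s1c.png'%n,cv2.resize(i,None,fx=5,fy=5,interpolation=cv2.INTER_CUBIC)); print('crop origin',u-80,v-50)
E
```

```text
t: 8.05
tool_pos: [0.4128, -0.3165, 0.3659]
eef_rot: [0.995, 0.102, 0.0, 0.0]
contact_force: [1.0, -0.1, 0.1]
width: 0.036
grip_force: 0.0
[ 0.41275329 -0.31652525  0.36589768]
top
port 0.59 [ 0.572 -0.016  0.09 ] [333. 170.]
cover_pivot 0.95 [0.684 0.072 0.092] [308. 136.]
cover_knob 0.75 [ 0.694 -0.046  0.116] [343. 132.]
old1 0.46 [0.576 0.018 0.042] [323. 170.]
old1 0.45 [ 0.569 -0.038  0.045] [339. 172.]
switch_tip 0.57 [ 0.545 -0.144  0.144] [373. 176.]
tray_in 0.91 [ 0.329 -0.27   0.   ] [404. 243.]
0.68 203 [ 0.571 -0.036] [35. 69.] 83.7 pca 174.3
0.56 195 [0.574 0.015] [69. 34.] 0.8 pca 174.9
crop origin 252 120
scene
port 0.63 [ 0.57  -0.013  0.085] [291. 207.]
cover_pivot 0.56 [0.686 0.068 0.093] [288. 245.]
cover_knob 0.93 [ 0.7   -0.046  0.112] [248. 225.]
old1 0.55 [0.577 0.015 0.042] [298. 223.]
old1 0.52 [ 0.578 -0.04   0.045] [283. 215.]
switch_tip 0.58 [ 0.547 -0.145  0.147] [256. 169.]
tray_in 0.95 [ 0.33  -0.269  0.002] [276. 158.]
tray_in 0.37 [ 0.669 -0.272 -0.   ] [205. 215.]
0.73 241 [ 0.567 -0.034] [50. 64.] 83.0 pca -156.7
0.71 3777 [ 0.75  -0.042] [195. 214.] 87.2 pca 165.0
0.62 10125 [ 0.654 -0.063] [389. 403.] 86.8 pca 176.6
0.51 288 [0.572 0.018] [52. 67.] 82.0 pca -161.5
crop origin 210 161
```

View pics/top1c.png

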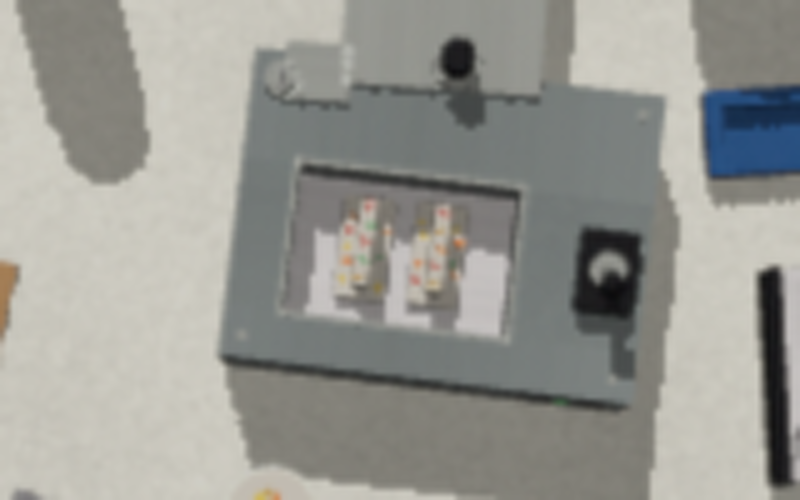

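View pics/scene1c.png

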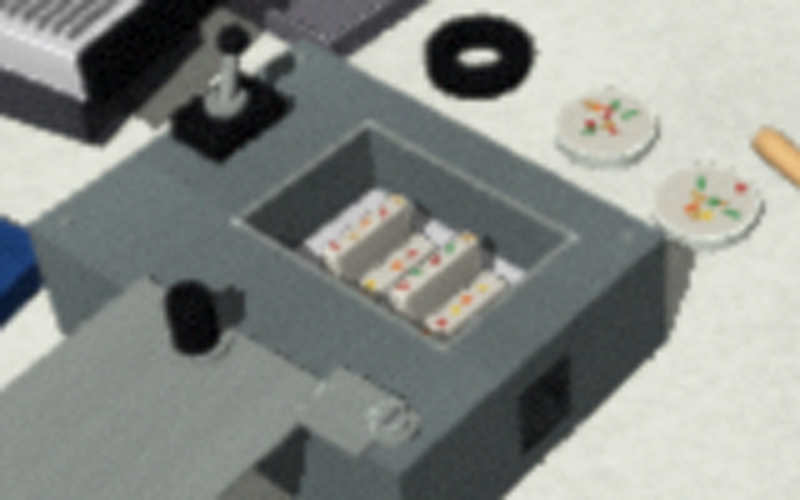

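The cover is aside. The open port has its corners at crop px (298,163), (524,188), (508,340) and (280,316) in the top view. Two pulls stand inside it with fins along the port's x. The port corners from both views give a refined box pose.

```bash
python3 - <<'E'
from h import *
from scipy.optimize import least_squares
mod=np.array([[50,75],[50,-75],[-50,-75],[-50,75]])/1000
ct=camera('top');cs=camera('scene')
T=unproj(ct,np.array([[298,163],[524,188],[508,340],[280,316]])/5+[252,120],.09)[:,:2]
S=unproj(cs,np.array([[445,348],[233,220],[370,122],[577,238]])/5+[210,161],.09)[:,:2]
def f(q,B):
    s,k=np.sin(q[2]),np.cos(q[2]); return ((mod@np.array([[k,s],[-s,k]])+q[:2])-B).ravel()
for B in(T,S):
    r=least_squares(f,[.57,0,0],args=(B,)); print(r.x[:2].round(4),np.degrees(r.x[2]).round(2),(r.fun.reshape(-1,2)*1000).round(1).tolist())
go(.576,.017,.13,-6)
go(.572,-.038,.13,-6)
E
```

```text
[ 0.5691 -0.0127] -5.37 [[-2.0, -1.1], [-1.5, 1.7], [1.6, 1.5], [1.9, -2.1]]
[ 0.5729 -0.0095] -6.17 [[-1.3, -1.8], [-2.8, 3.6], [2.5, 1.8], [1.6, -3.6]]
delta [ 0.229  -0.2902  0.0807] rot [ 0.   0.  18.3] rows 6.053718829933709 1.7134366714451752
delta [ 0.2133 -0.2373  0.0807] rot [ 0.   0.  18.3] rows 5.266342695495907 1.7134366714451752
```

```bash
python3 -m handwheel '[{"delta_pos":[0.229,-0.29,0.02],"rotation":[0,0,17.5],"grip":0.4},{"delta_pos":[0.229,-0.29,0.02],"rotation":[0,0,17.5],"grip":0.4},{"delta_pos":[0.229,-0.29,0.02],"rotation":[0,0,17.5],"grip":0.4},{"delta_pos":[0.229,-0.29,0.02],"rotation":[0,0,17.5],"grip":0.4},{"delta_pos":[0.229,-0.29,0.02],"rotation":[0,0,17.5],"grip":0.4},{"delta_pos":[0.229,-0.29,0.02],"rotation":[0,0,17.5],"grip":0.4},{"delta_pos":[0.229,-0.29,0.08],"rotation":[0,0,17.5],"grip":0.4},{"delta_pos":[0.229,-0.29,0.08],"rotation":[0,0,17.5],"grip":0.4},{"delta_pos":[0.229,-0.29,0.08],"rotation":[0,0,17.5],"grip":0.4}]'; python3 - <<'E'
from h import *
go(.576,.0165,.074,-5.6)
E
```

```text
t: 10.07
tool_pos: [0.5765, 0.0161, 0.2871]
eef_rot: [0.999, -0.046, 0.001, 0.0]
contact_force: [0.0, 0.9, -0.1]
width: 0.0341
grip_force: 0.0
delta [-0.0006 -0.0004  0.0581] rot [ 0.  -0.1  0.4] rows 0.9301951571289149 0.035942073230268795
```

```bash
python3 -m handwheel '[{"delta_pos":[0,0,0.03],"rotation":[0,0,0],"grip":0.4},{"delta_pos":[0,0,0.058],"rotation":[0,0,0],"grip":0.4},{"delta_pos":[0,0,0.058],"rotation":[0,0,0],"grip":0.4},{"delta_pos":[0,0,0.058],"rotation":[0,0,0],"grip":0.2},{"delta_pos":[0,0,0.058],"rotation":[0,0,0],"grip":0.14},{"delta_pos":[0,0,0.058],"rotation":[0,0,0],"grip":0.135},{"delta_pos":[0,0,0.058],"rotation":[0,0,0],"grip":0.13},{"delta_pos":[0,0,0.058],"rotation":[0,0,0],"grip":0.13},{"delta_pos":[0,0,0.058],"rotation":[0,0,0],"grip":0.13}]'
```

```text
t: 11.2
tool_pos: [0.5768, 0.0164, 0.2301]
eef_rot: [0.999, -0.045, 0.002, 0.0]
contact_force: [-1.0, -1.4, 7.8]
width: 0.0116
grip_force: 23.6
```

```bash
python3 -m handwheel '[{"delta_pos":[0,0,-0.04],"rotation":[0,0,0],"grip":0.13},{"delta_pos":[0,0,-0.09],"rotation":[0,0,0],"grip":0.13},{"delta_pos":[0,0,-0.09],"rotation":[0,0,0],"grip":0.13}]'; python3 - <<'E'
from h import *
go(.333,-.241,.10,-5.4)
E
```

```text
t: 11.58
tool_pos: [0.5771, 0.0168, 0.3229]
eef_rot: [0.999, -0.045, 0.005, 0.0]
contact_force: [-0.1, -0.6, -0.7]
width: 0.0117
grip_force: 23.1
delta [-0.2206  0.2787  0.0657] rot [ 0.  -0.6  0.2] rows 5.782918584603706 0.05807327852054337
```

```bash
python3 -m handwheel '[{"delta_pos":[-0.037,0.046,0],"rotation":[0,0,0],"grip":0.13},{"delta_pos":[-0.074,0.093,0],"rotation":[0,0,0],"grip":0.13},{"delta_pos":[-0.11,0.139,0],"rotation":[0,0,0],"grip":0.13},{"delta_pos":[-0.147,0.186,0],"rotation":[0,0,0],"grip":0.13},{"delta_pos":[-0.184,0.232,0],"rotation":[0,0,0],"grip":0.13},{"delta_pos":[-0.221,0.279,0],"rotation":[0,0,0],"grip":0.13},{"delta_pos":[-0.221,0.279,0],"rotation":[0,0,0],"grip":0.13},{"delta_pos":[-0.221,0.279,0.05],"rotation":[0,0,0],"grip":0.13},{"delta_pos":[-0.221,0.279,0.09],"rotation":[0,0,0],"grip":0.13},{"delta_pos":[-0.221,0.279,0.115],"rotation":[0,0,0],"grip":0.13},{"delta_pos":[-0.221,0.279,0.115],"rotation":[0,0,0],"grip":0.13}]'; python3 - <<'E'
from h import *
go(.333,-.241,.039,-5.4)
E
```

```text
t: 12.95
tool_pos: [0.3308, -0.24, 0.2013]
eef_rot: [0.999, -0.045, -0.002, -0.002]
contact_force: [-0.1, 0.1, -0.3]
width: 0.0115
grip_force: 23.2
delta [0.0023 0.0008 0.0073] rot [-0.2  0.2  0.3] rows 0.12320424382750325 0.03606887756974037
```

```bash
python3 -m handwheel '[{"delta_pos":[0.001,0,0.004],"rotation":[0,0,0],"grip":0.13},{"delta_pos":[0.001,0,0.007],"rotation":[0,0,0],"grip":0.13},{"delta_pos":[0.001,0,0.007],"rotation":[0,0,0],"grip":0.13}]';python3 -m handwheel '[{"delta_pos":[0,0,0.002],"rotation":[0,0,0],"grip":0.13},{"delta_pos":[0,0,0.002],"rotation":[0,0,0],"grip":0.13}]'
```

```text
t: 13.32
tool_pos: [0.332, -0.2413, 0.1961]
eef_rot: [0.999, -0.045, 0.0, 0.0]
contact_force: [0.1, 0.2, -0.2]
width: 0.0117
grip_force: 23.2
t: 13.58
tool_pos: [0.3318, -0.2413, 0.1938]
eef_rot: [0.999, -0.045, 0.0, 0.0]
contact_force: [-0.7, -0.1, -0.6]
width: 0.0115
grip_force: 23.2
```

```bash
python3 -m handwheel '[{"delta_pos":[0,0,0.002],"rotation":[0,0,0],"grip":0.13},{"delta_pos":[0,0,0.002],"rotation":[0,0,0],"grip":0.13}]';python3 -m handwheel '[{"delta_pos":[0,0,0.0015],"rotation":[0,0,0],"grip":0.13},{"delta_pos":[0,0,0.0015],"rotation":[0,0,0],"grip":0.13}]'
```

```text
t: 13.82
tool_pos: [0.3318, -0.2414, 0.192]
eef_rot: [0.999, -0.045, 0.0, 0.0]
contact_force: [-1.2, 0.3, 5.1]
width: 0.0117
grip_force: 24.0
t: 14.08
tool_pos: [0.3318, -0.2413, 0.1919]
eef_rot: [0.999, -0.045, 0.0, 0.001]
contact_force: [-5.5, 3.9, 27.5]
width: 0.0117
grip_force: 27.3
```

```bash
python3 -m handwheel '[{"delta_pos":[0,0,-0.001],"rotation":[0,0,0],"grip":0.13},{"delta_pos":[0,0,-0.001],"rotation":[0,0,0],"grip":0.28},{"delta_pos":[0,0,-0.001],"rotation":[0,0,0],"grip":0.28},{"delta_pos":[0,0,-0.03],"rotation":[0,0,0],"grip":0.28},{"delta_pos":[0,0,-0.08],"rotation":[0,0,0],"grip":0.28},{"delta_pos":[0,0,-0.11],"rotation":[0,0,0],"grip":0.4},{"delta_pos":[0,0,-0.11],"rotation":[0,0,0],"grip":0.4}]'; python3 - <<'E'
from h import *
go(.573,-.039,.13,-5.6)
E
```

```text
t: 14.95
tool_pos: [0.3322, -0.2416, 0.3019]
eef_rot: [0.999, -0.045, 0.002, 0.002]
contact_force: [-0.0, -0.5, -0.2]
width: 0.0339
grip_force: 0.0
delta [ 0.2215 -0.2235  0.0169] rot [ 0.2 -0.2  0.4] rows 5.041976168111443 0.047505490892819184
```

```bash
python3 -m handwheel '[{"delta_pos":[0.2215,-0.2235,0],"rotation":[0,0,0.3],"grip":0.4},{"delta_pos":[0.2215,-0.2235,0],"rotation":[0,0,0.3],"grip":0.4},{"delta_pos":[0.2215,-0.2235,0],"rotation":[0,0,0.3],"grip":0.4},{"delta_pos":[0.2215,-0.2235,0],"rotation":[0,0,0.3],"grip":0.4},{"delta_pos":[0.2215,-0.2235,0],"rotation":[0,0,0.3],"grip":0.4},{"delta_pos":[0.2215,-0.2235,0],"rotation":[0,0,0.3],"grip":0.4},{"delta_pos":[0.2215,-0.2235,0.01],"rotation":[0,0,0.3],"grip":0.4},{"delta_pos":[0.2215,-0.2235,0.01],"rotation":[0,0,0.3],"grip":0.4}]'; python3 - <<'E'
from h import *
go(.573,-.039,.075,-5.6)
E
```

```text
t: 15.95
tool_pos: [0.5714, -0.0394, 0.2883]
eef_rot: [0.999, -0.048, -0.002, -0.0]
contact_force: [0.1, -0.7, -0.3]
width: 0.0343
grip_force: 0.0
delta [ 0.0018 -0.0005  0.0583] rot [-0.   0.2  0.1] rows 0.9327232541956756 0.022537203182916802
```

```bash
python3 -m handwheel '[{"delta_pos":[0.001,0,0.03],"rotation":[0,0,0],"grip":0.4},{"delta_pos":[0.001,0,0.058],"rotation":[0,0,0],"grip":0.4},{"delta_pos":[0.001,0,0.058],"rotation":[0,0,0],"grip":0.4},{"delta_pos":[0.001,0,0.058],"rotation":[0,0,0],"grip":0.2},{"delta_pos":[0.001,0,0.058],"rotation":[0,0,0],"grip":0.14},{"delta_pos":[0.001,0,0.058],"rotation":[0,0,0],"grip":0.135},{"delta_pos":[0.001,0,0.058],"rotation":[0,0,0],"grip":0.13},{"delta_pos":[0.001,0,0.058],"rotation":[0,0,0],"grip":0.13}]';  python3 -m handwheel '[{"delta_pos":[0,0,-0.04],"rotation":[0,0,0],"grip":0.13},{"delta_pos":[0,0,-0.09],"rotation":[0,0,0],"grip":0.13},{"delta_pos":[0,0,-0.09],"rotation":[0,0,0],"grip":0.13},{"delta_pos":[0,0,-0.09],"rotation":[0,0,0],"grip":0.13}]'; python3 - <<'E'
from h import *
go(.3275,-.297,.10,-5.4)
E
```

```text
t: 16.95
tool_pos: [0.5739, -0.039, 0.2337]
eef_rot: [0.999, -0.048, 0.001, 0.0]
contact_force: [-1.2, -1.8, 6.9]
width: 0.0111
grip_force: 22.1
t: 17.45
tool_pos: [0.5732, -0.0386, 0.3218]
eef_rot: [0.999, -0.048, -0.0, -0.0]
contact_force: [0.1, -0.3, -0.4]
width: 0.0116
grip_force: 21.6
delta [-0.2199  0.2807  0.0669] rot [-0.   0.  -0.1] rows 5.804888046983453 0.006940542628601879
```

```bash
python3 -m handwheel '[{"delta_pos":[-0.037,0.046,0],"rotation":[0,0,0],"grip":0.13},{"delta_pos":[-0.074,0.093,0],"rotation":[0,0,0],"grip":0.13},{"delta_pos":[-0.11,0.14,0],"rotation":[0,0,0],"grip":0.13},{"delta_pos":[-0.147,0.187,0],"rotation":[0,0,0],"grip":0.13},{"delta_pos":[-0.184,0.234,0],"rotation":[0,0,0],"grip":0.13},{"delta_pos":[-0.22,0.281,0],"rotation":[0,0,0],"grip":0.13},{"delta_pos":[-0.22,0.281,0],"rotation":[0,0,0],"grip":0.13},{"delta_pos":[-0.22,0.281,0.05],"rotation":[0,0,0],"grip":0.13},{"delta_pos":[-0.22,0.281,0.09],"rotation":[0,0,0],"grip":0.13},{"delta_pos":[-0.22,0.281,0.118],"rotation":[0,0,0],"grip":0.13},{"delta_pos":[-0.22,0.281,0.12],"rotation":[0,0,0],"grip":0.13},{"delta_pos":[-0.22,0.281,0.12],"rotation":[0,0,0],"grip":0.13}]'; python3 -m handwheel '[{"delta_pos":[0,0,0.003],"rotation":[0,0,0],"grip":0.13},{"delta_pos":[0,0,0.003],"rotation":[0,0,0],"grip":0.13}]'
```

```text
t: 18.95
tool_pos: [0.3282, -0.2972, 0.2024]
eef_rot: [0.999, -0.047, -0.0, -0.0]
contact_force: [-0.4, 1.1, -0.2]
width: 0.0113
grip_force: 21.7
t: 19.2
tool_pos: [0.3279, -0.2975, 0.1998]
eef_rot: [0.999, -0.048, 0.0, 0.001]
contact_force: [1.1, -0.8, -0.3]
width: 0.0114
grip_force: 21.7
```

```bash
python3 -m handwheel '[{"delta_pos":[0,0,0.0015],"rotation":[0,0,0],"grip":0.13},{"delta_pos":[0,0,0.0015],"rotation":[0,0,0],"grip":0.13}]'
```

```text
t: 19.45
tool_pos: [0.3278, -0.2975, 0.1978]
eef_rot: [0.999, -0.048, 0.0, 0.0]
contact_force: [-0.5, -0.5, -1.0]
width: 0.0118
grip_force: 21.7
```

Then lower the last 2 mm, release, go up, and photograph the mat from here, where the arm is out of the way.

```bash
python3 -m handwheel '[{"delta_pos":[0,0,0.0018],"rotation":[0,0,0],"grip":0.13},{"delta_pos":[0,0,0.0018],"rotation":[0,0,0],"grip":0.13}]';python3 -m handwheel '[{"delta_pos":[0,0,0.0005],"rotation":[0,0,0],"grip":0.28},{"delta_pos":[0,0,0.0005],"rotation":[0,0,0],"grip":0.28},{"delta_pos":[0,0,-0.03],"rotation":[0,0,0],"grip":0.28},{"delta_pos":[0,0,-0.08],"rotation":[0,0,0],"grip":0.28},{"delta_pos":[0,0,-0.14],"rotation":[0,0,0],"grip":0.4},{"delta_pos":[0,0,-0.16],"rotation":[0,0,0],"grip":0.4},{"delta_pos":[0,0,-0.16],"rotation":[0,0,0],"grip":0.4}]'; cat >> h.py <<'E'
def pulls(tag):
    for n in('top','scene'):
        c=snap(n,n+tag+'.png')
        for r in spot_point(n,'pull1')[:9]:
            if r['p']>.25: print(n,round(r['p'],2),np.round(r['point'],3),proj(c,r['point']).round(0)[0])
        if n=='top':
            for r in masks_of(n,'pull1')[:9]:
                if r['p']>.25: print('mask',round(r['p'],2),r['mask'].sum(),*yaw_mask(c,r['mask'],.02))
E
python3 - <<'E'
from h import *
pulls('2')
E
```

```text
t: 19.7
tool_pos: [0.3278, -0.2975, 0.1958]
eef_rot: [0.999, -0.048, -0.0, -0.0]
contact_force: [-0.0, -0.4, -1.0]
width: 0.0114
grip_force: 21.7
t: 20.58
tool_pos: [0.3279, -0.2976, 0.3573]
eef_rot: [0.999, -0.048, 0.001, 0.002]
contact_force: [0.1, 0.3, -1.3]
width: 0.0342
grip_force: 0.0
top 0.79 [ 0.298  0.392 -0.004] [215. 249.]
top 0.68 [ 0.367 -0.015 -0.002] [331. 231.]
top 0.62 [0.434 0.388 0.003] [217. 210.]
top 0.58 [0.552 0.534 0.001] [177. 176.]
top 0.57 [0.533 0.309 0.001] [240. 182.]
top 0.55 [0.425 0.332 0.004] [233. 213.]
top 0.28 [ 0.494 -0.354  0.061] [432. 195.]
mask 0.73 194 [0.532 0.307] [70. 35.] 1.4 pca 175.4
mask 0.73 184 [0.546 0.528] [71. 32.] 76.8 pca 75.6
mask 0.65 240 [0.438 0.385] [40. 74.] 69.7 pca 157.3
mask 0.52 256 [0.426 0.33 ] [43. 77.] 73.1 pca 166.6
mask 0.47 171 [0.301 0.391] [31. 67.] 19.3 pca 110.5
scene 0.91 [0.532 0.31  0.003] [402. 267.]
scene 0.82 [0.44  0.383 0.003] [442. 255.]
scene 0.82 [ 0.305  0.393 -0.002] [462. 226.]
scene 0.81 [0.55  0.534 0.001] [488. 315.]
scene 0.54 [0.425 0.331 0.002] [426. 244.]
```

The pull at px (208,210) has already been knocked, to px (217,210) or (0.436, 0.386). The other two on the mat are unchanged, and green and purple stay put. I take the rear one first, at (0.533, 0.310).

```bash
python3 - <<'E'
from h import *
go(.533,.309,.12,-2)
E
```

```text
delta [ 0.1468 -0.6229  0.0805] rot [-0.1  0.1 -3.5] rows 10.3205032392447 0.32503752900908467
```

```bash
python3 -m handwheel '[{"delta_pos":[0.147,-0.623,0],"rotation":[0,0,-3.5],"grip":0.4},{"delta_pos":[0.147,-0.623,0],"rotation":[0,0,-3.5],"grip":0.4},{"delta_pos":[0.147,-0.623,0],"rotation":[0,0,-3.5],"grip":0.4},{"delta_pos":[0.147,-0.623,0],"rotation":[0,0,-3.5],"grip":0.4},{"delta_pos":[0.147,-0.623,0],"rotation":[0,0,-3.5],"grip":0.4},{"delta_pos":[0.147,-0.623,0],"rotation":[0,0,-3.5],"grip":0.4},{"delta_pos":[0.147,-0.623,0],"rotation":[0,0,-3.5],"grip":0.4},{"delta_pos":[0.147,-0.623,0],"rotation":[0,0,-3.5],"grip":0.4},{"delta_pos":[0.147,-0.623,0],"rotation":[0,0,-3.5],"grip":0.4},{"delta_pos":[0.147,-0.623,0],"rotation":[0,0,-3.5],"grip":0.4},{"delta_pos":[0.147,-0.623,0.06],"rotation":[0,0,-3.5],"grip":0.4},{"delta_pos":[0.147,-0.623,0.08],"rotation":[0,0,-3.5],"grip":0.4}]'; python3 - <<'E'
from h import *
go(.533,.309,.0375,-2)
E
```

```text
t: 22.32
tool_pos: [0.5323, 0.3099, 0.2703]
eef_rot: [1.0, -0.016, -0.004, 0.002]
contact_force: [-0.3, 0.2, -0.2]
width: 0.0342
grip_force: 0.0
delta [0.0013 0.0006 0.0778] rot [0.2 0.4 0.2] rows 1.244342303192247 0.046108569658518055
```

```bash
python3 -m handwheel '[{"delta_pos":[0,0,0.04],"rotation":[0,0,0],"grip":0.4},{"delta_pos":[0,0,0.075],"rotation":[0,0,0],"grip":0.4},{"delta_pos":[0,0,0.075],"rotation":[0,0,0],"grip":0.4},{"delta_pos":[0,0,0.075],"rotation":[0,0,0],"grip":0.4}]'; python3 - <<'E'
from h import *
go(.533,.309,.0375,-2)
E
```

```text
t: 22.82
tool_pos: [0.5339, 0.3088, 0.2015]
eef_rot: [1.0, -0.017, 0.0, -0.0]
contact_force: [0.5, 0.2, 0.7]
width: 0.0344
grip_force: 0.0
delta [-0.0009 -0.0001  0.009 ] rot [-0. -0.  0.] rows 0.14417743293078814 0.004462919277738022
```

```bash
python3 -m handwheel '[{"delta_pos":[0,0,0.009],"rotation":[0,0,0],"grip":0.4},{"delta_pos":[0,0,0.009],"rotation":[0,0,0],"grip":0.3},{"delta_pos":[0,0,0.009],"rotation":[0,0,0],"grip":0.2},{"delta_pos":[0,0,0.009],"rotation":[0,0,0],"grip":0.14},{"delta_pos":[0,0,0.009],"rotation":[0,0,0],"grip":0.136},{"delta_pos":[0,0,0.009],"rotation":[0,0,0],"grip":0.133},{"delta_pos":[0,0,0.009],"rotation":[0,0,0],"grip":0.131},{"delta_pos":[0,0,0.009],"rotation":[0,0,0],"grip":0.131}]'; python3 -m handwheel '[{"delta_pos":[0,0,-0.03],"rotation":[0,0,0],"grip":0.131},{"delta_pos":[0,0,-0.08],"rotation":[0,0,0],"grip":0.131},{"delta_pos":[0,0,-0.13],"rotation":[0,0,0],"grip":0.131},{"delta_pos":[0,0,-0.13],"rotation":[0,0,0],"grip":0.131},{"delta_pos":[0,0,-0.13],"rotation":[0,0,0],"grip":0.131}]'; python3 - <<'E'
from h import *
go(.5666,-.0568,.17,-5.6)
E
```

```text
t: 23.82
tool_pos: [0.5336, 0.3088, 0.1924]
eef_rot: [1.0, -0.017, 0.0, -0.0]
contact_force: [-0.9, -0.0, 5.7]
width: 0.0117
grip_force: 20.8
t: 24.45
tool_pos: [0.5332, 0.3085, 0.321]
eef_rot: [1.0, -0.017, -0.001, 0.0]
contact_force: [-0.1, 0.3, -1.5]
width: 0.0115
grip_force: 20.4
delta [ 0.046   0.364  -0.0038] rot [0.  0.1 3.6] rows 5.869977881789291 0.3391882404572668
```

```bash
python3 -m handwheel '[{"delta_pos":[0.008,0.06,0],"rotation":[0,0,3.6],"grip":0.131},{"delta_pos":[0.015,0.12,0],"rotation":[0,0,3.6],"grip":0.131},{"delta_pos":[0.023,0.18,0],"rotation":[0,0,3.6],"grip":0.131},{"delta_pos":[0.03,0.24,0],"rotation":[0,0,3.6],"grip":0.131},{"delta_pos":[0.038,0.3,0],"rotation":[0,0,3.6],"grip":0.131},{"delta_pos":[0.044,0.345,0],"rotation":[0,0,3.6],"grip":0.131},{"delta_pos":[0.046,0.364,0],"rotation":[0,0,3.6],"grip":0.131},{"delta_pos":[0.046,0.364,0],"rotation":[0,0,3.6],"grip":0.131},{"delta_pos":[0.046,0.364,0.01],"rotation":[0,0,3.6],"grip":0.131},{"delta_pos":[0.046,0.364,0.01],"rotation":[0,0,3.6],"grip":0.131}]'; python3 - <<'E'
from h import *
go(.5666,-.0568,.0764,-5.6)
E
```

```text
t: 25.7
tool_pos: [0.5666, -0.055, 0.3106]
eef_rot: [0.999, -0.048, -0.001, -0.0]
contact_force: [-1.1, 0.0, -0.9]
width: 0.0117
grip_force: 20.5
delta [0.0004 0.0018 0.0792] rot [-0.   0.2  0.1] rows 1.2667580323269767 0.020235939705439136
```

```bash
python3 -m handwheel '[{"delta_pos":[0,0.0015,0.025],"rotation":[0,0,0],"grip":0.131},{"delta_pos":[0,0.0015,0.05],"rotation":[0,0,0],"grip":0.131},{"delta_pos":[0,0.0015,0.065],"rotation":[0,0,0],"grip":0.131},{"delta_pos":[0,0.0015,0.073],"rotation":[0,0,0],"grip":0.131},{"delta_pos":[0,0.0015,0.073],"rotation":[0,0,0],"grip":0.131},{"delta_pos":[0,0.0015,0.073],"rotation":[0,0,0],"grip":0.131}]';python3 -m handwheel '[{"delta_pos":[0,0,0.003],"rotation":[0,0,0],"grip":0.131},{"delta_pos":[0,0,0.003],"rotation":[0,0,0],"grip":0.131}]'
```

```text
t: 26.45
tool_pos: [0.5671, -0.0582, 0.2397]
eef_rot: [0.999, -0.049, 0.001, 0.0]
contact_force: [0.7, 0.4, -0.6]
width: 0.011
grip_force: 20.5
t: 26.7
tool_pos: [0.5668, -0.0582, 0.236]
eef_rot: [0.999, -0.049, 0.0, 0.0]
contact_force: [1.0, 0.1, -0.6]
width: 0.0116
grip_force: 20.5
```

```bash
python3 -m handwheel '[{"delta_pos":[0,0,0.002],"rotation":[0,0,0],"grip":0.131},{"delta_pos":[0,0,0.003],"rotation":[0,0,0],"grip":0.131},{"delta_pos":[0,0,0.003],"rotation":[0,0,0],"grip":0.131}]';python3 -m handwheel '[{"delta_pos":[0,0,0.0015],"rotation":[0,0,0],"grip":0.131},{"delta_pos":[0,0,0.0015],"rotation":[0,0,0],"grip":0.131}]'
```

```text
t: 27.08
tool_pos: [0.5668, -0.0582, 0.2328]
eef_rot: [0.999, -0.049, -0.0, 0.0]
contact_force: [0.6, 0.1, -0.7]
width: 0.0116
grip_force: 20.5
t: 27.32
tool_pos: [0.5669, -0.0582, 0.2314]
eef_rot: [0.999, -0.049, 0.0, 0.0]
contact_force: [0.1, 0.3, -0.4]
width: 0.0118
grip_force: 20.5
```

```bash
python3 -m handwheel '[{"delta_pos":[0,0,0.0005],"rotation":[0,0,0],"grip":0.131},{"delta_pos":[0,0,0.0005],"rotation":[0,0,0],"grip":0.2},{"delta_pos":[0,0,0.0005],"rotation":[0,0,0],"grip":0.22},{"delta_pos":[0,0,-0.03],"rotation":[0,0,0],"grip":0.22},{"delta_pos":[0,0,-0.08],"rotation":[0,0,0],"grip":0.22},{"delta_pos":[0,0,-0.1],"rotation":[0,0,0],"grip":0.4},{"delta_pos":[0,0,-0.1],"rotation":[0,0,0],"grip":0.4}]';python3 - <<'E'
from h import *
go(.437,.3855,.12,-20)
E
```

```text
t: 28.2
tool_pos: [0.5671, -0.0582, 0.3329]
eef_rot: [0.999, -0.049, 0.002, 0.0]
contact_force: [0.5, -0.2, 0.5]
width: 0.0344
grip_force: 0.0
delta [-0.1727 -0.429   0.057 ] rot [ 0.  -0.2 14.4] rows 7.455660472953455 1.348911166962033
```

```bash
python3 -m handwheel '[{"delta_pos":[-0.173,-0.429,0],"rotation":[0,0,14.4],"grip":0.4},{"delta_pos":[-0.173,-0.429,0],"rotation":[0,0,14.4],"grip":0.4},{"delta_pos":[-0.173,-0.429,0],"rotation":[0,0,14.4],"grip":0.4},{"delta_pos":[-0.173,-0.429,0],"rotation":[0,0,14.4],"grip":0.4},{"delta_pos":[-0.173,-0.429,0],"rotation":[0,0,14.4],"grip":0.4},{"delta_pos":[-0.173,-0.429,0],"rotation":[0,0,14.4],"grip":0.4},{"delta_pos":[-0.173,-0.429,0],"rotation":[0,0,14.4],"grip":0.4},{"delta_pos":[-0.173,-0.429,0],"rotation":[0,0,14.4],"grip":0.4},{"delta_pos":[-0.173,-0.429,0.05],"rotation":[0,0,14.4],"grip":0.4},{"delta_pos":[-0.173,-0.429,0.09],"rotation":[0,0,14.4],"grip":0.4},{"delta_pos":[-0.173,-0.429,0.09],"rotation":[0,0,14.4],"grip":0.4}]'; python3 - <<'E'
from h import *
go(.437,.3855,.0375,-20)
for n in ('top','scene'):
    c=camera(n)
    for r in spot_point(n,'pull1')[:9]:
        if r['p']>.25: print(n,round(r['p'],2),np.round(r['point'],3))
E
```

```text
t: 29.58
tool_pos: [0.4349, 0.3848, 0.237]
eef_rot: [0.985, -0.173, -0.003, 0.003]
contact_force: [0.0, -0.0, 0.8]
width: 0.0343
grip_force: 0.0
delta [ 0.002  -0.0017  0.0445] rot [0.4 0.3 0. ] rows 0.7129481828182588 0.05164730716148941
top 0.73 [0.682 0.07  0.091]
top 0.6 [ 0.566 -0.056  0.041]
top 0.56 [ 0.548  0.534 -0.002]
top 0.46 [0.427 0.332 0.003]
top 0.39 [0.438 0.387 0.004]
scene 0.86 [0.547 0.531 0.002]
scene 0.82 [0.439 0.387 0.004]
scene 0.59 [0.427 0.332 0.004]
scene 0.49 [ 0.567 -0.059  0.045]
```

```bash
python3 -m handwheel '[{"delta_pos":[0.001,-0.001,0.02],"rotation":[0,0,0],"grip":0.4},{"delta_pos":[0.001,-0.001,0.038],"rotation":[0,0,0],"grip":0.4},{"delta_pos":[0.001,-0.001,0.038],"rotation":[0,0,0],"grip":0.4},{"delta_pos":[0.001,-0.001,0.038],"rotation":[0,0,0],"grip":0.4}]'; python3 - <<'E'
from h import *
go(.437,.3865,.0375,-20)
E
```

```text
t: 30.28
tool_pos: [0.4381, 0.3864, 0.2049]
eef_rot: [0.985, -0.173, 0.001, -0.001]
contact_force: [-0.7, 0.3, 0.4]
width: 0.0341
grip_force: 0.0
delta [-0.001   0.0003  0.0124] rot [-0.1 -0.1  0. ] rows 0.19915872461365247 0.013665843724127963
```

```bash
python3 -m handwheel '[{"delta_pos":[0,0,0.0124],"rotation":[0,0,0],"grip":0.4},{"delta_pos":[0,0,0.0124],"rotation":[0,0,0],"grip":0.3},{"delta_pos":[0,0,0.0124],"rotation":[0,0,0],"grip":0.2},{"delta_pos":[0,0,0.0124],"rotation":[0,0,0],"grip":0.14},{"delta_pos":[0,0,0.0124],"rotation":[0,0,0],"grip":0.136},{"delta_pos":[0,0,0.0124],"rotation":[0,0,0],"grip":0.133},{"delta_pos":[0,0,0.0124],"rotation":[0,0,0],"grip":0.131},{"delta_pos":[0,0,0.0124],"rotation":[0,0,0],"grip":0.131}]'; python3 -m handwheel '[{"delta_pos":[0,0,-0.03],"rotation":[0,0,0],"grip":0.131},{"delta_pos":[0,0,-0.08],"rotation":[0,0,0],"grip":0.131},{"delta_pos":[0,0,-0.13],"rotation":[0,0,0],"grip":0.131},{"delta_pos":[0,0,-0.13],"rotation":[0,0,0],"grip":0.131},{"delta_pos":[0,0,-0.13],"rotation":[0,0,0],"grip":0.131}]'; python3 - <<'E'
from h import *
go(.571,-.012,.165,-5.6)
E
```

```text
t: 31.28
tool_pos: [0.4376, 0.3863, 0.1912]
eef_rot: [0.985, -0.173, 0.0, -0.0]
contact_force: [-0.6, 1.1, 2.1]
width: 0.0116
grip_force: 21.0
t: 31.9
tool_pos: [0.4372, 0.3859, 0.3201]
eef_rot: [0.985, -0.173, -0.001, 0.001]
contact_force: [0.9, 0.1, -0.9]
width: 0.0118
grip_force: 20.9
delta [2.617e-01 3.283e-01 3.000e-04] rot [  0.1   0.1 -14.4] rows 6.717446672495305 1.343368580504871
```

```bash
python3 -m handwheel '[{"delta_pos":[0.037,0.047,0],"rotation":[0,0,-7],"grip":0.131},{"delta_pos":[0.075,0.094,0],"rotation":[0,0,-14.4],"grip":0.131},{"delta_pos":[0.112,0.141,0],"rotation":[0,0,-14.4],"grip":0.131},{"delta_pos":[0.15,0.188,0],"rotation":[0,0,-14.4],"grip":0.131},{"delta_pos":[0.187,0.234,0],"rotation":[0,0,-14.4],"grip":0.131},{"delta_pos":[0.224,0.281,0],"rotation":[0,0,-14.4],"grip":0.131},{"delta_pos":[0.25,0.314,0],"rotation":[0,0,-14.4],"grip":0.131},{"delta_pos":[0.262,0.328,0],"rotation":[0,0,-14.4],"grip":0.131},{"delta_pos":[0.262,0.328,0],"rotation":[0,0,-14.4],"grip":0.131},{"delta_pos":[0.262,0.328,0.01],"rotation":[0,0,-14.4],"grip":0.131},{"delta_pos":[0.262,0.328,0.01],"rotation":[0,0,-14.4],"grip":0.131}]'; python3 - <<'E'
from h import *
go(.571,-.012,.0752,-5.6)
E
```

```text
t: 33.28
tool_pos: [0.5711, -0.01, 0.3097]
eef_rot: [0.999, -0.048, -0.001, -0.0]
contact_force: [0.8, 0.6, -0.2]
width: 0.0115
grip_force: 21.0
delta [0.0003 0.002  0.0795] rot [-0.   0.2  0.1] rows 1.272934129894527 0.01963205445491777
```

```bash
python3 -m handwheel '[{"delta_pos":[0,0,0.025],"rotation":[0,0,0],"grip":0.131},{"delta_pos":[0,0,0.05],"rotation":[0,0,0],"grip":0.131},{"delta_pos":[0,0,0.065],"rotation":[0,0,0],"grip":0.131},{"delta_pos":[0,0,0.074],"rotation":[0,0,0],"grip":0.131},{"delta_pos":[0,0,0.076],"rotation":[0,0,0],"grip":0.131},{"delta_pos":[0,0,0.076],"rotation":[0,0,0],"grip":0.131}]';python3 -m handwheel '[{"delta_pos":[0,0,0.001],"rotation":[0,0,0],"grip":0.131},{"delta_pos":[0,0,0.001],"rotation":[0,0,0],"grip":0.131}]'
```

```text
t: 34.02
tool_pos: [0.572, -0.0115, 0.2355]
eef_rot: [0.999, -0.049, 0.001, 0.0]
contact_force: [0.5, -0.6, 0.1]
width: 0.0113
grip_force: 21.0
t: 34.28
tool_pos: [0.5719, -0.0116, 0.2343]
eef_rot: [0.999, -0.049, 0.0, 0.0]
contact_force: [-0.4, -0.2, -0.7]
width: 0.0113
grip_force: 21.0
```

```bash
python3 -m handwheel '[{"delta_pos":[0,0,0.002],"rotation":[0,0,0],"grip":0.131},{"delta_pos":[0,0,0.0035],"rotation":[0,0,0],"grip":0.131},{"delta_pos":[0,0,0.0035],"rotation":[0,0,0],"grip":0.131}]'; python3 -m handwheel '[{"delta_pos":[0,0,0.0007],"rotation":[0,0,0],"grip":0.131},{"delta_pos":[0,0,0.0007],"rotation":[0,0,0],"grip":0.131}]'
```

```text
t: 34.65
tool_pos: [0.5717, -0.0116, 0.2303]
eef_rot: [0.999, -0.049, -0.0, 0.0]
contact_force: [0.8, 0.8, 0.1]
width: 0.0117
grip_force: 21.0
t: 34.9
tool_pos: [0.5718, -0.0116, 0.2302]
eef_rot: [0.999, -0.049, 0.0, 0.0]
contact_force: [-1.3, -0.3, 3.7]
width: 0.0118
grip_force: 21.5
```

```bash
python3 -m handwheel '[{"delta_pos":[0,0,0],"rotation":[0,0,0],"grip":0.2},{"delta_pos":[0,0,0],"rotation":[0,0,0],"grip":0.22},{"delta_pos":[0,0,-0.03],"rotation":[0,0,0],"grip":0.22},{"delta_pos":[0,0,-0.08],"rotation":[0,0,0],"grip":0.22},{"delta_pos":[0,0,-0.1],"rotation":[0,0,0],"grip":0.4},{"delta_pos":[0,0,-0.1],"rotation":[0,0,0],"grip":0.4}]';python3 - <<'E'
from h import *
go(.427,.332,.12,-15)
E
```

```text
t: 35.65
tool_pos: [0.5721, -0.0116, 0.3313]
eef_rot: [0.999, -0.049, 0.002, 0.0]
contact_force: [0.2, -0.4, -0.5]
width: 0.0341
grip_force: 0.0
delta [-0.1779 -0.3279  0.0555] rot [ 0.  -0.2  9.4] rows 6.034794577958577 0.8815058396795753
```

```bash
python3 -m handwheel '[{"delta_pos":[-0.178,-0.328,0],"rotation":[0,0,9.4],"grip":0.4},{"delta_pos":[-0.178,-0.328,0],"rotation":[0,0,9.4],"grip":0.4},{"delta_pos":[-0.178,-0.328,0],"rotation":[0,0,9.4],"grip":0.4},{"delta_pos":[-0.178,-0.328,0],"rotation":[0,0,9.4],"grip":0.4},{"delta_pos":[-0.178,-0.328,0],"rotation":[0,0,9.4],"grip":0.4},{"delta_pos":[-0.178,-0.328,0],"rotation":[0,0,9.4],"grip":0.4},{"delta_pos":[-0.178,-0.328,0],"rotation":[0,0,9.4],"grip":0.4},{"delta_pos":[-0.178,-0.328,0.05],"rotation":[0,0,9.4],"grip":0.4},{"delta_pos":[-0.178,-0.328,0.09],"rotation":[0,0,9.4],"grip":0.4},{"delta_pos":[-0.178,-0.328,0.09],"rotation":[0,0,9.4],"grip":0.4},{"delta_pos":[-0.178,-0.328,0.09],"rotation":[0,0,9.4],"grip":0.4}]'; python3 - <<'E'
from h import *
go(.427,.332,.0375,-15)
for n in ('top','scene'):
    c=camera(n)
    for r in spot_point(n,'pull1')[:9]:
        if r['p']>.25: print(n,round(r['p'],2),np.round(r['point'],3))
E
```

```text
t: 37.02
tool_pos: [0.4272, 0.3318, 0.2405]
eef_rot: [0.991, -0.131, 0.0, -0.0]
contact_force: [0.1, -0.2, -0.4]
width: 0.0339
grip_force: 0.0
delta [-0.0003 -0.0001  0.048 ] rot [-0. -0. -0.] rows 0.7681914987101293 0.004877338802773036
top 0.76 [ 0.565 -0.057  0.039]
top 0.66 [ 0.573 -0.012  0.04 ]
top 0.57 [0.426 0.331 0.002]
top 0.51 [ 0.494 -0.35   0.058]
top 0.48 [ 0.547  0.531 -0.001]
scene 0.83 [ 0.565 -0.057  0.041]
scene 0.82 [ 0.572 -0.013  0.044]
scene 0.72 [0.546 0.535 0.002]
scene 0.69 [ 0.305  0.394 -0.002]
scene 0.57 [ 0.422  0.331 -0.   ]
```

```bash
python3 -m handwheel '[{"delta_pos":[-0.001,0,0.025],"rotation":[0,0,0],"grip":0.4},{"delta_pos":[-0.001,0,0.044],"rotation":[0,0,0],"grip":0.4},{"delta_pos":[-0.001,0,0.048],"rotation":[0,0,0],"grip":0.4},{"delta_pos":[-0.001,0,0.048],"rotation":[0,0,0],"grip":0.3},{"delta_pos":[-0.001,0,0.048],"rotation":[0,0,0],"grip":0.2},{"delta_pos":[-0.001,0,0.048],"rotation":[0,0,0],"grip":0.14},{"delta_pos":[-0.001,0,0.048],"rotation":[0,0,0],"grip":0.136},{"delta_pos":[-0.001,0,0.048],"rotation":[0,0,0],"grip":0.133},{"delta_pos":[-0.001,0,0.048],"rotation":[0,0,0],"grip":0.131},{"delta_pos":[-0.001,0,0.048],"rotation":[0,0,0],"grip":0.131}]'; python3 -m handwheel '[{"delta_pos":[0,0,-0.03],"rotation":[0,0,0],"grip":0.131},{"delta_pos":[0,0,-0.08],"rotation":[0,0,0],"grip":0.131},{"delta_pos":[0,0,-0.13],"rotation":[0,0,0],"grip":0.131},{"delta_pos":[0,0,-0.13],"rotation":[0,0,0],"grip":0.131},{"delta_pos":[0,0,-0.13],"rotation":[0,0,0],"grip":0.131}]'; python3 - <<'E'
from h import *
go(.5756,.0338,.165,-5.6)
E
```

```text
t: 38.48
tool_pos: [0.4257, 0.3326, 0.1926]
eef_rot: [0.991, -0.13, 0.001, -0.0]
contact_force: [0.7, -0.4, 6.6]
width: 0.0118
grip_force: 20.8
t: 39.1
tool_pos: [0.4251, 0.3322, 0.3211]
eef_rot: [0.991, -0.13, -0.0, 0.0]
contact_force: [0.8, -0.3, -0.6]
width: 0.0117
grip_force: 20.3
delta [0.2225 0.2494 0.0011] rot [ 0.   0.  -9.4] rows 5.347493853427629 0.8757935985332119
```

```bash
python3 -m handwheel '[{"delta_pos":[0.037,0.042,0],"rotation":[0,0,-5],"grip":0.131},{"delta_pos":[0.074,0.083,0],"rotation":[0,0,-9.4],"grip":0.131},{"delta_pos":[0.111,0.125,0],"rotation":[0,0,-9.4],"grip":0.131},{"delta_pos":[0.148,0.166,0],"rotation":[0,0,-9.4],"grip":0.131},{"delta_pos":[0.186,0.208,0],"rotation":[0,0,-9.4],"grip":0.131},{"delta_pos":[0.21,0.236,0],"rotation":[0,0,-9.4],"grip":0.131},{"delta_pos":[0.2225,0.2495,0],"rotation":[0,0,-9.4],"grip":0.131},{"delta_pos":[0.2225,0.2495,0],"rotation":[0,0,-9.4],"grip":0.131},{"delta_pos":[0.2225,0.2495,0.01],"rotation":[0,0,-9.4],"grip":0.131},{"delta_pos":[0.2225,0.2495,0.01],"rotation":[0,0,-9.4],"grip":0.131},{"delta_pos":[0.2225,0.2495,0.01],"rotation":[0,0,-9.4],"grip":0.131}]'; python3 - <<'E'
from h import *
go(.5756,.0338,.0766,-5.6)
E
```

```text
t: 40.48
tool_pos: [0.5757, 0.0349, 0.3117]
eef_rot: [0.999, -0.048, -0.0, -0.0]
contact_force: [-0.4, -0.7, 0.5]
width: 0.0114
grip_force: 20.4
delta [0.     0.0011 0.0801] rot [0.  0.  0.1] rows 1.282189906601822 0.010034293269449516
```

```bash
python3 -m handwheel '[{"delta_pos":[0,0,0.025],"rotation":[0,0,0],"grip":0.131},{"delta_pos":[0,0,0.05],"rotation":[0,0,0],"grip":0.131},{"delta_pos":[0,0,0.065],"rotation":[0,0,0],"grip":0.131},{"delta_pos":[0,0,0.074],"rotation":[0,0,0],"grip":0.131},{"delta_pos":[0,0,0.074],"rotation":[0,0,0],"grip":0.131},{"delta_pos":[0,0,0.074],"rotation":[0,0,0],"grip":0.131}]'; python3 -m handwheel '[{"delta_pos":[0,0,0.002],"rotation":[0,0,0],"grip":0.131},{"delta_pos":[0,0,0.002],"rotation":[0,0,0],"grip":0.131}]'
```

```text
t: 41.22
tool_pos: [0.5763, 0.0339, 0.2386]
eef_rot: [0.999, -0.049, 0.001, 0.0]
contact_force: [-0.3, 0.0, -1.0]
width: 0.0118
grip_force: 20.4
t: 41.48
tool_pos: [0.576, 0.0339, 0.236]
eef_rot: [0.999, -0.049, 0.0, 0.0]
contact_force: [1.3, 0.2, -1.0]
width: 0.0114
grip_force: 20.4
```

```bash
python3 -m handwheel '[{"delta_pos":[0,0,0.002],"rotation":[0,0,0],"grip":0.131},{"delta_pos":[0,0,0.0038],"rotation":[0,0,0],"grip":0.131},{"delta_pos":[0,0,0.0038],"rotation":[0,0,0],"grip":0.131}]'; python3 -m handwheel '[{"delta_pos":[0,0,0.0007],"rotation":[0,0,0],"grip":0.131},{"delta_pos":[0,0,0.0007],"rotation":[0,0,0],"grip":0.131}]'
```

```text
t: 41.85
tool_pos: [0.576, 0.0339, 0.2318]
eef_rot: [0.999, -0.049, -0.0, 0.0]
contact_force: [-0.5, 0.0, 0.4]
width: 0.0116
grip_force: 20.4
t: 42.1
tool_pos: [0.576, 0.0339, 0.2316]
eef_rot: [0.999, -0.049, 0.0, 0.0]
contact_force: [-1.7, 0.1, 3.9]
width: 0.0116
grip_force: 20.9
```

```bash
python3 -m handwheel '[{"delta_pos":[0,0,0],"rotation":[0,0,0],"grip":0.2},{"delta_pos":[0,0,0],"rotation":[0,0,0],"grip":0.22},{"delta_pos":[0,0,-0.03],"rotation":[0,0,0],"grip":0.22},{"delta_pos":[0,0,-0.08],"rotation":[0,0,0],"grip":0.22},{"delta_pos":[0,0,-0.14],"rotation":[0,0,0],"grip":0.5},{"delta_pos":[0,0,-0.17],"rotation":[0,0,0],"grip":0.5},{"delta_pos":[0,0,-0.17],"rotation":[0,0,0],"grip":0.5}]';python3 - <<'E'
from h import *
c=camera('top')
print(unproj(c,np.array([[672,210],[768,204],[720,207]])/2.5+[150,110],.145).round(4))
for n in('top','scene'):
    c=snap(n,n+'3.png')
    for k in('lamp','lamp_handle'):
        for r in spot_point(n,k)[:2]: print(n,k,round(r['p'],2),np.round(r['point'],3))
u,v=332,172
c=cv2.imread('pics/top3.png');cv2.imwrite('pics/top3c.png',cv2.resize(c[120:260,240:480],None,fx=3.3,fy=3.3,interpolation=cv2.INTER_CUBIC))
go(.4955,-.356,.225,93.5)
E
```

```text
t: 42.98
tool_pos: [0.5762, 0.034, 0.404]
eef_rot: [0.999, -0.049, 0.003, 0.0]
contact_force: [-0.1, 0.4, 0.1]
width: 0.0423
grip_force: 0.0
[[ 0.4895 -0.2914  0.145 ]
 [ 0.4993 -0.4157  0.145 ]
 [ 0.4944 -0.3535  0.145 ]]
top lamp 0.61 [ 0.496 -0.353  0.058]
top lamp_handle 0.8 [ 0.499 -0.357  0.143]
scene lamp 0.7 [ 0.496 -0.356  0.058]
scene lamp 0.19 [ 0.325 -0.27   0.004]
scene lamp_handle 0.84 [ 0.495 -0.357  0.146]
delta [-0.0421  0.3959  0.0201] rot [ -0.1   0.1 -99.1] rows 6.377629434366538 9.259381777747103
```

View pics/top3c.png

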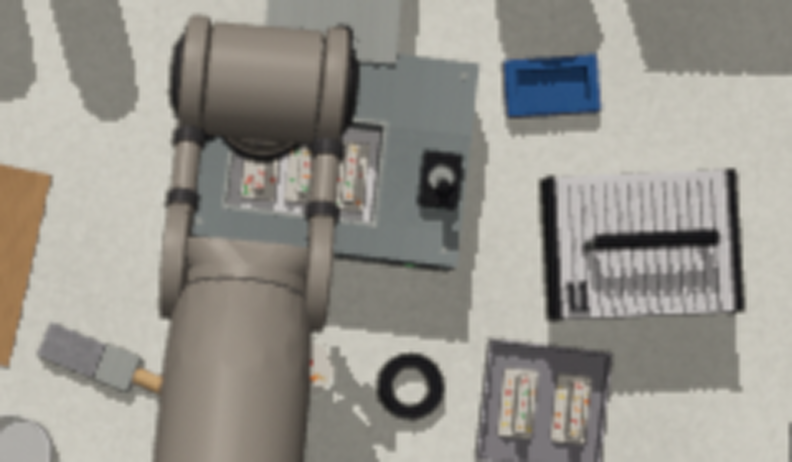

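Both finished pulls stand in the tray, at crop px (518,403) and (572,408). The three fresh pulls stand side by side in the port, and the lamp is on its cradle with its bar at crop px (590–718, 240). Next is the lamp.

```bash
python3 -m handwheel '[{"delta_pos":[-0.042,0.396,0.015],"rotation":[0,0,-50],"grip":0.6},{"delta_pos":[-0.042,0.396,0.015],"rotation":[0,0,-50],"grip":0.6},{"delta_pos":[-0.042,0.396,0.015],"rotation":[0,0,-50],"grip":0.6},{"delta_pos":[-0.042,0.396,0.015],"rotation":[0,0,-50],"grip":0.6},{"delta_pos":[-0.042,0.396,0.015],"rotation":[0,0,-99.3],"grip":0.6},{"delta_pos":[-0.042,0.396,0.015],"rotation":[0,0,-99.3],"grip":0.6},{"delta_pos":[-0.042,0.396,0.015],"rotation":[0,0,-99.3],"grip":0.6},{"delta_pos":[-0.042,0.396,0.015],"rotation":[0,0,-99.3],"grip":0.6},{"delta_pos":[-0.042,0.396,0.015],"rotation":[0,0,-99.3],"grip":0.6},{"delta_pos":[-0.042,0.396,0.015],"rotation":[0,0,-99.3],"grip":0.6},{"delta_pos":[-0.042,0.396,0.015],"rotation":[0,0,-99.3],"grip":0.6},{"delta_pos":[-0.042,0.396,0.015],"rotation":[0,0,-99.3],"grip":0.6}]'; python3 - <<'E'
from h import *
go(.4957,-.356,.145,93.7)
E
```

```text
t: 44.82
tool_pos: [0.4958, -0.3561, 0.386]
eef_rot: [0.685, 0.729, -0.0, -0.0]
contact_force: [-0.2, -0.5, -1.4]
width: 0.0511
grip_force: 0.0
delta [ 0.0001 -0.      0.086 ] rot [-0.  -0.  -0.1] rows 1.375452270757791 0.010321533178223595
```

```bash
python3 -m handwheel '[{"delta_pos":[0,0,0.04],"rotation":[0,0,0],"grip":0.6},{"delta_pos":[0,0,0.075],"rotation":[0,0,0],"grip":0.6},{"delta_pos":[0,0,0.086],"rotation":[0,0,0],"grip":0.6},{"delta_pos":[0,0,0.086],"rotation":[0,0,0],"grip":0.4},{"delta_pos":[0,0,0.086],"rotation":[0,0,0],"grip":0.3},{"delta_pos":[0,0,0.086],"rotation":[0,0,0],"grip":0.22},{"delta_pos":[0,0,0.086],"rotation":[0,0,0],"grip":0.18},{"delta_pos":[0,0,0.086],"rotation":[0,0,0],"grip":0.15},{"delta_pos":[0,0,0.086],"rotation":[0,0,0],"grip":0.15},{"delta_pos":[0,0,0.086],"rotation":[0,0,0],"grip":0.15}]'
```

```text
t: 46.08
tool_pos: [0.4963, -0.3563, 0.3021]
eef_rot: [0.684, 0.73, 0.0, 0.002]
contact_force: [2.2, 0.4, 7.0]
width: 0.0161
grip_force: 58.3
```

```bash
python3 -m handwheel '[{"delta_pos":[0,0,-0.01],"rotation":[0,0,0],"grip":0.15},{"delta_pos":[0,0,-0.025],"rotation":[0,0,0],"grip":0.15},{"delta_pos":[0,0,-0.045],"rotation":[0,0,0],"grip":0.15},{"delta_pos":[0,0,-0.065],"rotation":[0,0,0],"grip":0.15},{"delta_pos":[0,0,-0.09],"rotation":[0,0,0],"grip":0.15},{"delta_pos":[0,0,-0.115],"rotation":[0,0,0],"grip":0.15},{"delta_pos":[0,0,-0.135],"rotation":[0,0,0],"grip":0.15},{"delta_pos":[0,0,-0.15],"rotation":[0,0,0],"grip":0.15},{"delta_pos":[0,0,-0.15],"rotation":[0,0,0],"grip":0.15},{"delta_pos":[0,0,-0.15],"rotation":[0,0,0],"grip":0.15}]'; python3 - <<'E'
from h import *
go(.571,-.0125,.2,84.4)
for n in('top','scene'):
    c=snap(n,n+'4.png')
    for k in('lamp','lamp_handle'):
        for r in spot_point(n,k)[:1]: print(n,k,round(r['p'],2),np.round(r['point'],3))
    for r in masks_of(n,'lamp')[:1]: print(yaw_mask(c,r['mask'],.24))
E
```

```text
t: 47.32
tool_pos: [0.4956, -0.356, 0.4493]
eef_rot: [0.684, 0.73, -0.0, -0.001]
contact_force: [-0.6, 0.6, -6.8]
width: 0.0159
grip_force: 59.1
delta [0.3378 0.0977 0.0946] rot [-0.1 -0.1  9.3] rows 5.8260198856391 0.8718230559288117
top lamp 0.93 [ 0.496 -0.35   0.202]
top lamp_handle 0.81 [ 0.496 -0.356  0.288]
(array([ 0.494, -0.352]), array([144., 206.]), 0.9, 'pca', np.float64(61.9))
scene lamp 0.86 [ 0.495 -0.353  0.208]
scene lamp_handle 0.55 [ 0.492 -0.354  0.293]
(array([ 0.503, -0.368]), array([198., 299.]), 3.0, 'pca', np.float64(77.0))
```

```bash
python3 -m handwheel '[{"delta_pos":[0.025,0.007,0],"rotation":[0,0,2],"grip":0.15},{"delta_pos":[0.06,0.018,0],"rotation":[0,0,4],"grip":0.15},{"delta_pos":[0.1,0.029,0],"rotation":[0,0,6],"grip":0.15},{"delta_pos":[0.14,0.041,0],"rotation":[0,0,8],"grip":0.15},{"delta_pos":[0.18,0.052,0],"rotation":[0,0,9],"grip":0.15},{"delta_pos":[0.22,0.064,0],"rotation":[0,0,9.3],"grip":0.15},{"delta_pos":[0.26,0.075,0],"rotation":[0,0,9.3],"grip":0.15},{"delta_pos":[0.3,0.087,0],"rotation":[0,0,9.3],"grip":0.15},{"delta_pos":[0.325,0.095,0],"rotation":[0,0,9.3],"grip":0.15},{"delta_pos":[0.336,0.098,0],"rotation":[0,0,9.3],"grip":0.15},{"delta_pos":[0.336,0.098,0],"rotation":[0,0,9.3],"grip":0.15},{"delta_pos":[0.336,0.098,0],"rotation":[0,0,9.3],"grip":0.15}]'; python3 - <<'E'
from h import *
go(.571,-.0144,.195,84.4)
E
```

```text
t: 49.22
tool_pos: [0.5716, -0.0155, 0.4503]
eef_rot: [0.741, 0.672, -0.0, 0.0]
contact_force: [-0.5, 1.1, -7.2]
width: 0.0161
grip_force: 59.0
delta [ 0.0011 -0.0007  0.1003] rot [-0.  0. -0.] rows 1.604291000402366 0.0049382708917957005
```

Next, descend to about 10 mm above the deck and check the seat.

```bash
python3 -m handwheel '[{"delta_pos":[0.001,-0.0005,0.02],"rotation":[0,0,0],"grip":0.15},{"delta_pos":[0.001,-0.0005,0.04],"rotation":[0,0,0],"grip":0.15},{"delta_pos":[0.001,-0.0005,0.06],"rotation":[0,0,0],"grip":0.15},{"delta_pos":[0.001,-0.0005,0.08],"rotation":[0,0,0],"grip":0.15},{"delta_pos":[0.001,-0.0005,0.095],"rotation":[0,0,0],"grip":0.15},{"delta_pos":[0.001,-0.0005,0.104],"rotation":[0,0,0],"grip":0.15},{"delta_pos":[0.001,-0.0005,0.106],"rotation":[0,0,0],"grip":0.15},{"delta_pos":[0.001,-0.0005,0.106],"rotation":[0,0,0],"grip":0.15}]'; python3 - <<'E'
from h import *
for n in('top','scene'):
    c=snap(n,n+'5.png')
    for k in('lamp','lamp_handle'):
        for r in spot_point(n,k)[:1]: print(n,k,round(r['p'],2),np.round(r['point'],3))
c=cv2.imread('pics/scene5.png');cv2.imwrite('pics/scene5c.png',cv2.resize(c[110:270,170:390],None,fx=3.5,fy=3.5,interpolation=cv2.INTER_CUBIC))
E
```

```text
t: 50.22
tool_pos: [0.5715, -0.0135, 0.3448]
eef_rot: [0.741, 0.672, 0.0, 0.0]
contact_force: [-0.6, -0.4, -6.4]
width: 0.0162
grip_force: 58.9
top lamp 0.71 [ 0.57  -0.007  0.101]
top lamp_handle 0.59 [ 0.572 -0.013  0.185]
scene lamp 0.84 [ 0.569 -0.013  0.099]
scene lamp_handle 0.58 [ 0.569 -0.014  0.188]
```

View pics/scene5c.png

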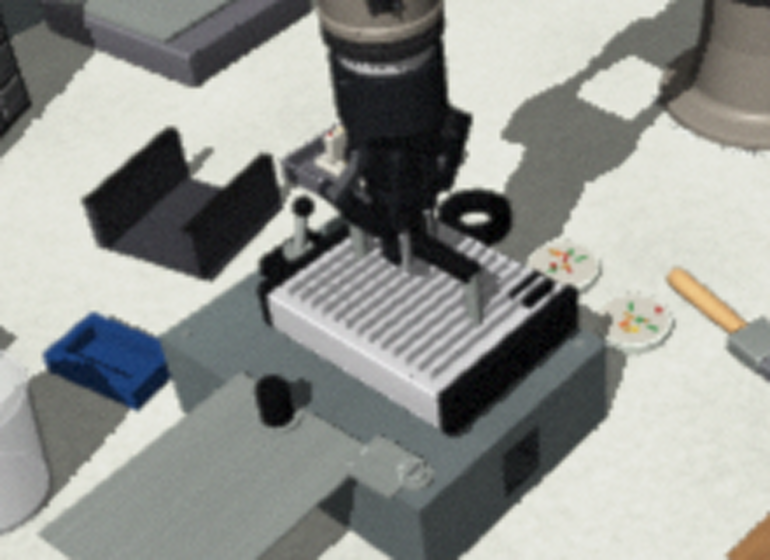

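The lamp hangs level and square over the port, clear of the knob (crop px 275,400) and the toggle (305,225). Lowering.

```bash
python3 -m handwheel '[{"delta_pos":[0,0,0.004],"rotation":[0,0,0],"grip":0.15},{"delta_pos":[0,0,0.008],"rotation":[0,0,0],"grip":0.15},{"delta_pos":[0,0,0.009],"rotation":[0,0,0],"grip":0.15},{"delta_pos":[0,0,0.009],"rotation":[0,0,0],"grip":0.15}]'; python3 -m handwheel '[{"delta_pos":[0,0,0.0015],"rotation":[0,0,0],"grip":0.15},{"delta_pos":[0,0,0.0015],"rotation":[0,0,0],"grip":0.15}]'
```

```text
t: 51.02
tool_pos: [0.5713, -0.0134, 0.3351]
eef_rot: [0.741, 0.672, -0.0, -0.0]
contact_force: [-0.5, 0.5, -6.9]
width: 0.0161
grip_force: 59.0
t: 51.28
tool_pos: [0.5713, -0.0134, 0.3337]
eef_rot: [0.741, 0.672, -0.0, -0.0]
contact_force: [-0.4, 0.0, -5.5]
width: 0.0158
grip_force: 59.0
```

```bash
python3 -m handwheel '[{"delta_pos":[0,0,0.0015],"rotation":[0,0,0],"grip":0.15},{"delta_pos":[0,0,0.0015],"rotation":[0,0,0],"grip":0.15}]'
```

```text
t: 51.52
tool_pos: [0.5713, -0.0134, 0.3323]
eef_rot: [0.741, 0.672, 0.0, 0.0]
contact_force: [-0.1, -0.1, -6.2]
width: 0.0163
grip_force: 59.0
```

```bash
python3 -m handwheel '[{"delta_pos":[0,0,0.001],"rotation":[0,0,0],"grip":0.15},{"delta_pos":[0,0,0.001],"rotation":[0,0,0],"grip":0.15}]';python3 -m handwheel '[{"delta_pos":[0,0,0.001],"rotation":[0,0,0],"grip":0.15},{"delta_pos":[0,0,0.001],"rotation":[0,0,0],"grip":0.15}]'
```

```text
t: 51.78
tool_pos: [0.5711, -0.0134, 0.3321]
eef_rot: [0.741, 0.672, 0.0, 0.0]
contact_force: [-4.7, 0.5, 3.1]
width: 0.016
grip_force: 60.0
t: 52.02
tool_pos: [0.571, -0.0134, 0.3321]
eef_rot: [0.741, 0.672, 0.0, 0.0]
contact_force: [-8.0, 0.7, 9.6]
width: 0.0161
grip_force: 60.8
```

```bash
python3 -m handwheel '[{"delta_pos":[0,0,-0.001],"rotation":[0,0,0],"grip":0.19},{"delta_pos":[0,0,-0.001],"rotation":[0,0,0],"grip":0.22},{"delta_pos":[0,0,-0.001],"rotation":[0,0,0],"grip":0.35},{"delta_pos":[0,0,-0.001],"rotation":[0,0,0],"grip":0.45},{"delta_pos":[0,0,-0.001],"rotation":[0,0,0],"grip":0.45},{"delta_pos":[0,0,-0.03],"rotation":[0,0,0],"grip":0.45},{"delta_pos":[0,0,-0.08],"rotation":[0,0,0],"grip":0.45},{"delta_pos":[0,0,-0.08],"rotation":[0,0,0],"grip":0.45},{"delta_pos":[-0.15,0.1,-0.08],"rotation":[0,0,0],"grip":0.2},{"delta_pos":[-0.2,0.15,-0.08],"rotation":[0,0,0],"grip":0},{"delta_pos":[-0.2,0.15,-0.08],"rotation":[0,0,0],"grip":0},{"delta_pos":[-0.2,0.15,-0.08],"rotation":[0,0,0],"grip":0}]'; python3 - <<'E'
from h import *
print(get_obs()['tool_pos'])
for n in('top','scene'):
    c=snap(n,n+'6.png')
    for k in('lamp','lamp_handle','switch_tip','port','cover_knob'):
        for r in spot_point(n,k)[:1]: print(n,k,round(r['p'],2),np.round(r['point'],3))
    for r in masks_of(n,'lamp')[:1]: print(yaw_mask(c,r['mask'],.135))
c=cv2.imread('pics/top6.png');cv2.imwrite('pics/top6c.png',cv2.resize(c[115:225,260:420],None,fx=5,fy=5,interpolation=cv2.INTER_CUBIC))
E
```

```text
t: 53.52
tool_pos: [0.7019, -0.2286, 0.4093]
eef_rot: [0.741, 0.672, -0.0, -0.0]
contact_force: [1.6, 0.6, 0.2]
width: 0.0
grip_force: 0.0
[ 0.70186999 -0.22863665  0.40926559]
top lamp 0.95 [ 0.571 -0.01   0.088]
top lamp_handle 0.68 [ 0.572 -0.012  0.169]
top switch_tip 0.51 [ 0.571 -0.012  0.17 ]
top cover_knob 0.88 [ 0.697 -0.047  0.114]
scene lamp_handle 0.77 [ 0.567 -0.013  0.177]
scene switch_tip 0.62 [ 0.546 -0.146  0.146]
scene cover_knob 0.56 [ 0.7   -0.046  0.112]
(array([ 0.589, -0.005]), array([235., 166.]), 84.3, 'pca', np.float64(77.4))
```

View pics/top6c.png

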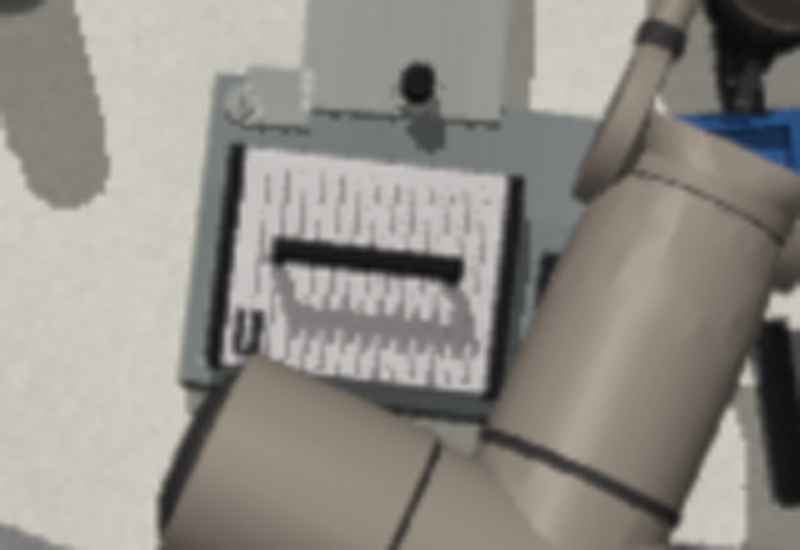

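The lamp sits square over the port, with its handle at crop px (365,257) and its sides parallel to the deck edges. I now go to the front of the toggle with the fingers shut.

```bash
python3 - <<'E'
from h import *
go(.504,-.1432,.15,84.4)
E
```

```text
delta [ 0.0638 -0.2041  0.1058] rot [0.  0.  0.1] rows 3.8177357223437705 0.007571933112630616
```

```bash
python3 -m handwheel '[{"delta_pos":[0.064,-0.204,0],"rotation":[0,0,0],"grip":0},{"delta_pos":[0.064,-0.204,0],"rotation":[0,0,0],"grip":0},{"delta_pos":[0.064,-0.204,0],"rotation":[0,0,0],"grip":0},{"delta_pos":[0.064,-0.204,0],"rotation":[0,0,0],"grip":0},{"delta_pos":[0.064,-0.204,0],"rotation":[0,0,0],"grip":0},{"delta_pos":[0.064,-0.204,0],"rotation":[0,0,0],"grip":0},{"delta_pos":[0.064,-0.204,0.05],"rotation":[0,0,0],"grip":0},{"delta_pos":[0.064,-0.204,0.09],"rotation":[0,0,0],"grip":0},{"delta_pos":[0.064,-0.204,0.1],"rotation":[0,0,0],"grip":0},{"delta_pos":[0.064,-0.204,0.1],"rotation":[0,0,0],"grip":0},{"delta_pos":[0.064,-0.204,0.1],"rotation":[0,0,0],"grip":0}]'; python3 - <<'E'
from h import *
go(.5576-.012,-.1483+.0012,.15,84.4)
c=snap('scene','scene7.png');cv2.imwrite('pics/scene7c.png',cv2.resize(c['pixels'][110:240,190:350],None,fx=4.5,fy=4.5,interpolation=cv2.INTER_CUBIC))
E
```

```text
t: 55.6
tool_pos: [0.5051, -0.1438, 0.3118]
eef_rot: [0.741, 0.672, 0.001, 0.001]
contact_force: [1.0, 0.2, -0.2]
width: 0.0001
grip_force: 0.0
delta [0.0006 0.0407 0.0069] rot [0.2 0.1 0. ] rows 0.6599409767096175 0.016341305948542263
```

View pics/scene7c.png

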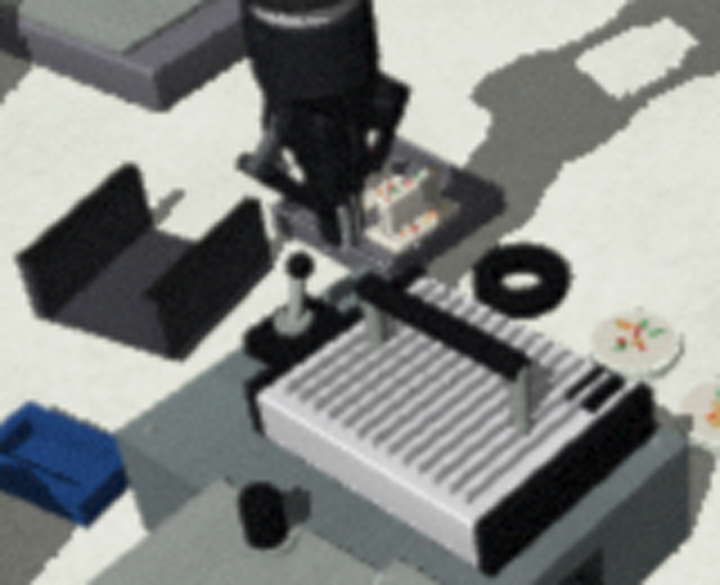

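The closed fingertips (crop px 348,235) stand ahead of the toggle tip (300,265), so I push to the rear.

```bash
python3 -m handwheel '[{"delta_pos":[0,0,0.007],"rotation":[0,0,0],"grip":0},{"delta_pos":[0,0.008,0.007],"rotation":[0,0,0],"grip":0},{"delta_pos":[0,0.015,0.007],"rotation":[0,0,0],"grip":0},{"delta_pos":[0,0.022,0.007],"rotation":[0,0,0],"grip":0},{"delta_pos":[0,0.029,0.007],"rotation":[0,0,0],"grip":0},{"delta_pos":[0,0.036,0.007],"rotation":[0,0,0],"grip":0},{"delta_pos":[0,0.042,0.007],"rotation":[0,0,0],"grip":0},{"delta_pos":[0,0.042,0.007],"rotation":[0,0,0],"grip":0}]';python3 -m handwheel '[{"delta_pos":[0,0.003,0],"rotation":[0,0,0],"grip":0},{"delta_pos":[0,0.006,0],"rotation":[0,0,0],"grip":0},{"delta_pos":[0,0.006,0],"rotation":[0,0,0],"grip":0}]'; python3 - <<'E'
from h import *
c=snap('scene','scene8.png');cv2.imwrite('pics/scene8c.png',cv2.resize(c['pixels'][130:220,200:310],None,fx=5,fy=5,interpolation=cv2.INTER_CUBIC))
for r in spot_point('scene','switch_tip')[:2]: print(round(r['p'],2),np.round(r['point'],3))
E
```

```text
t: 56.65
tool_pos: [0.5466, -0.1476, 0.3032]
eef_rot: [0.741, 0.672, 0.0, 0.0]
contact_force: [-0.2, -0.4, -0.0]
width: -0.0001
grip_force: 0.0
t: 57.02
tool_pos: [0.5521, -0.148, 0.3031]
eef_rot: [0.741, 0.672, -0.0, -0.0]
contact_force: [-1.9, -0.4, -0.5]
width: 0.0005
grip_force: 0.6
0.59 [ 0.574 -0.149  0.143]
```

View pics/scene8c.png

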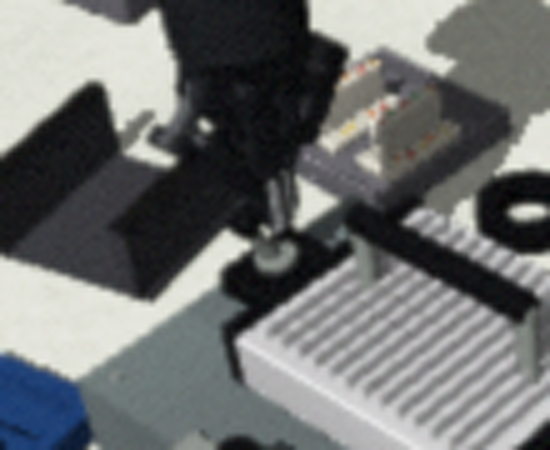

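```bash
python3 -m handwheel '[{"delta_pos":[0,0.002,0],"rotation":[0,0,0],"grip":0},{"delta_pos":[0,0.004,0],"rotation":[0,0,0],"grip":0},{"delta_pos":[0,0.004,0],"rotation":[0,0,0],"grip":0}]';python3 -m handwheel '[{"delta_pos":[0,0.002,0],"rotation":[0,0,0],"grip":0},{"delta_pos":[0,0.004,0],"rotation":[0,0,0],"grip":0},{"delta_pos":[0,0.004,0],"rotation":[0,0,0],"grip":0}]'
```

```text
t: 57.5
tool_pos: [0.5547, -0.1484, 0.303]
eef_rot: [0.741, 0.672, -0.002, -0.002]
contact_force: [-9.8, 0.5, 3.3]
width: -0.0
grip_force: 5.1
t: 57.88
tool_pos: [0.5566, -0.1485, 0.3028]
eef_rot: [0.74, 0.672, -0.004, -0.005]
contact_force: [-24.1, 1.0, 11.7]
width: -0.0001
grip_force: 12.0
```

At the stop. Back off to the front, rise clear and check.

```bash
python3 -m handwheel '[{"delta_pos":[0,-0.03,0],"rotation":[0,0,0],"grip":0},{"delta_pos":[0,-0.05,0],"rotation":[0,0,0],"grip":0},{"delta_pos":[0,-0.06,-0.05],"rotation":[0,0,0],"grip":0},{"delta_pos":[0,-0.06,-0.1],"rotation":[0,0,0],"grip":0},{"delta_pos":[-0.15,-0.1,-0.12],"rotation":[0,0,0],"grip":0},{"delta_pos":[-0.25,-0.12,-0.12],"rotation":[0,0,0],"grip":0},{"delta_pos":[-0.25,-0.12,-0.12],"rotation":[0,0,0],"grip":0},{"delta_pos":[-0.25,-0.12,-0.12],"rotation":[0,0,0],"grip":0}]'; python3 - <<'E'
from h import *
for n in('top','scene'):
    c=snap(n,n+'9.png')
    for k in('lamp','lamp_handle','switch_tip','cover_knob'):
        for r in spot_point(n,k)[:1]: print(n,k,round(r['p'],2),np.round(r['point'],3))
E
```

```text
t: 58.88
tool_pos: [0.4182, -0.3804, 0.4237]
eef_rot: [0.741, 0.672, 0.0, 0.001]
contact_force: [0.7, -1.1, 0.3]
width: -0.0006
grip_force: 0.0
top lamp 0.69 [ 0.573 -0.008  0.089]
top lamp_handle 0.94 [ 0.569 -0.011  0.172]
top switch_tip 0.49 [ 0.568 -0.011  0.169]
top cover_knob 0.87 [ 0.697 -0.044  0.113]
scene lamp 0.83 [ 0.571 -0.011  0.088]
scene lamp_handle 0.66 [ 0.568 -0.015  0.179]
scene switch_tip 0.46 [ 0.577 -0.15   0.142]
scene cover_knob 0.94 [ 0.702 -0.046  0.109]
```

View pics/scene9.png

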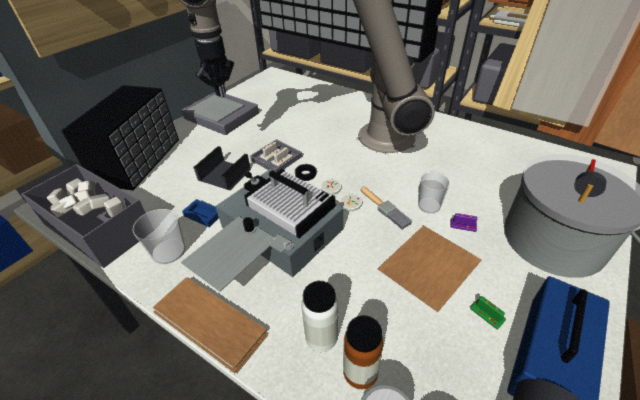

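The lamp (px 290,200) is seated on the port, the mat is empty, the tray holds both finished pulls, and the toggle leans rearward with its tip at x 0.577. The bystanders have not moved.

```bash
python3 -c "from rig import sign_off; print(sign_off())"
```

```text
the job is handed in; nothing more can be done
None
```

The job is done and handed in at about 59 s of robot time: cover fully aside, both finished pulls in the tray, all three fresh pulls upright in the box, lamp square over the port, and the switch thrown last.

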